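# Stack the bisque ware on its bats

### The arm

A 6-joint arm with a two-finger parallel gripper is mounted at the origin on the work surface. World frame = base frame: x ahead of the robot, y to its left, z up, the work surface at z = 0. Lengths are in m, angles in rad, forces in N, time in s.
With the tool pointing down it reaches from about 0.35 to 0.775 m from the base axis. Payload 7.3 kg.
Tool frame: the origin (TCP) lies midway between the tips of the shut fingers; the grasp point (between the pads) lies 19 mm behind it; z points along the fingers, y is the line along which they close (so a half turn about z gives the same grasp; the last joint's range is limited). The gripper opens to 92 mm and grips with 3 to 60 N. Pads are 19 mm wide; open, the fingers measure 130 mm over their backs; the gripper's body (75 mm by 190 mm) begins 47 mm behind the grasp point.
Start: joints at [1.047, 0.342, 1.524, -0, 1.275, -0.146], TCP at [0.194, 0.488, 0.227] pointing down, gripper open.
Joint ranges: [-2.53, 2.53], [-0.77, 2.02], [0.04, 2.7], [-1, 4.14], [0.28, 2.66], [-3.11, 3.11]. Speed limits (rad/s): [2.57, 2.57, 3.14, 3.14, 3.14, 3.14].

### API

Orientations are given as [roll, pitch, yaw] about the fixed x, y, z axes, in that order (R = Rz(yaw) Ry(pitch) Rx(roll)).
In Python, from cell import robot, read_camera, camera_params, nets gives the robot as it stands. The module is installed in compiled form; this text tells all that it offers.
- The arm moves only by the tool step_arm, never from a script. Its argument "steps" is a list of rows, each an object of numbers: "x", "y", "z": the shift along the tool's x, y, z as a fraction of full scale; "rx", "ry", "rz": the turn, a rotation vector about the tool's x, y, z as a fraction of full scale; "claw": the opening, from -1 (shut) to 1 (fully open). In form: [{"x": .., "y": .., "z": .., "rx": .., "ry": .., "rz": .., "claw": ..}, ...]. A call has 1 to 12 rows; each row is the pose to reach, as a shift and turn from the pose commanded when the call began, along the tool's axes at that moment; what a row does not reach only later rows make up. Full scale, the value 1, is 750 mm for a shift and pi/4 rad for a turn. A row lasts 1/12 s, in which the tool goes at most 41.7 mm and 7.16 degrees, less where a joint would pass 70% of its speed; a pose out of reach is approached as far as the arm can. A call with a number of a shift or a turn outside -1 to 1 is refused whole. A call with a gripper value outside its range is refused whole. The fingers move at their own pace and stop on an object; "squeeze" is the grip in N (left out, the last holds). Time passes only in rows, so rows that repeat a pose let the fingers close. It gives the time, the measured TCP pose, the force, the opening and the grip force at its end, in the units of the state.
- robot.observe(): the state, without advancing time (a new reading comes with each control period).
- read_camera(name): name is "scene" or "top" or "wrist"; returns (picture, depth): 420x560x3 uint8, blue, green, red; 420x560 float32, m along the optical axis (not along the pixel's ray), 0 where there is no reading.
- camera_params(name): a dict with "fx", "fy", "cx", "cy" (pixels), "R" (3x3) and "t" (3): a world point X has camera coordinates R X + t; the wrist camera has in their place "hand_eye" (4x4, takes a point from camera to tool coordinates, whose origin is the TCP and whose axes are the flange's). Camera axes: x right, y down, z forward; pixel columns grow to the right and rows downward; lengths in m; the calibration is good to about 2 mm. A picture is of the moment at which its call begins: read the wrist's pose just before it. camera_params takes no time and is no camera call.
- robot.hand_in(): hands the job in; it is judged then, once.
Trained networks look in the newest picture that a camera, given by its name, has taken for a name from the list of things; names that differ only in an ending like _2 or _b are one class to them, and where a whole thing is asked for, a point or a joint stands for the part that bears it (a point fixed in the world has none). Each returns a list of dicts, best first, with "conf" (0 to 1); they miss things now and then, are a little off and sometimes report something else, mostly with a low value. They report only what shows in the picture. A call takes as long as a camera call. They do not tell look-alikes from the thing itself.
- nets.masks_of(camera, query): "region" (420x560 bool, what is visible of it) and "box" ([left, top, right, bottom] in pixels, round what is visible of it).
- nets.landmark_of(camera, query): "pixel" ([row, column] in pixels: a listed point, or the origin of a listed thing).
The state is a dict: "time": time; "qpos": joint angles; "qvel": joint speeds; "joint_efforts": joint torques, N m; "tool_pos": TCP position; "tool_rot": TCP orientation; "contact_force": force on the tool from outside, world axes, zero at the start; "torque": the same for the moment, N m; "opening": finger opening in m; "grip_force": force on a finger pad.
Only numpy, scipy, OpenCV 4.12 (cv2) and the standard library are available. Lean on these libraries where they do the work, as an engineer would, in place of code of your own. Each camera call takes 0.05 s, during which the arm holds its last target. There are 200 camera calls.

### The job

The bisque ware is out of the kiln and lies about the table; stack it for carrying to the glaze room. On the middle of the round bat nest the three bowls one by one, first the large one, then the medium one inside it, then the small one inside that; on the middle of the square bat stand the jar and close it with its lid. Everything ends upright and seated, nothing is dropped, and the kiln stilt and the wooden rib stay where they are.

Things in the scene. Friction and masses are not known exactly. Their poses are not given: they have to be found in the camera images.
- bowl_large: Largest of three terracotta bowls, open side up on a round foot: 132 mm across the rim, 56 mm high. The 8 mm wall is nearly upright over the top 20 mm: pinch it at the rim from above, one finger inside. Foot 68 mm across; flat inner floor 68 mm across, 18 mm above the underside: what nests in it stands 18 mm higher. 0.3 kg. Origin: centre of the underside; z up its axis.
- bowl_medium: The middle one of the three terracotta bowls, same make: 102 mm across the rim, 58 mm high, wall 8 mm, foot 54 mm across, flat inner floor 54 mm across and 18 mm above the underside. Nested in the large bowl its rim stands 20 mm above the large rim. About 0.22 kg. Origin: centre of the underside; z up the axis.
- bowl_small: The smallest of the three terracotta bowls, same make, deep for its width: 74 mm across the rim, 60 mm high, wall 8 mm, foot 38 mm across. Nested in the medium bowl its rim stands 20 mm above the medium rim. About 0.16 kg. Origin: centre of the underside; z up the axis.
- jar: Straight-sided open terracotta jar: 62 mm across, 68 mm high, wall 6 mm (mouth 50 mm wide), can be gripped across its outside from above. About 0.2 kg. Origin: centre of the underside; z up the axis.
- lid: Terracotta lid of the jar: disc 62 mm across, 5 mm thick, with a knob (26 mm across at its widest, 28 mm above the origin; top at 36 mm) and underneath a locating ring, 41 mm across, 7 mm deep, on which it stands. Closed, the ring is in the mouth, the disc on the rim, and its origin 61 mm above the jar's. 0.08 kg. Origin: centre of the ring's underside; z up.
- round_bat: Round plywood bat, 184 mm across, 12 mm thick, lying flat on the table; it does not slide. Origin: centre of its underside (its top is 12 mm higher).
- square_bat: Square plywood bat, 140 x 140 mm, 12 mm thick, lying flat on the table; it does not slide. Origin: centre of its underside (its top is 12 mm higher). x and y along its sides.
- stilt: White ceramic kiln stilt: three short arms on pointed feet, about 65 mm across, 20 mm high, lying on its feet. To be left alone. Origin: centre, at table height.
- rib: Flat kidney-shaped wooden rib, 90 x 46 mm, 6 mm thick, lying flat. To be left alone. Origin: on the underside, about its middle; x along its length.
Things that resemble listed ones, but are neither listed nor needed, are in the scene too. What is shaped like the bowl_large but blue or purple is not meant.

How it is judged:
On the way, in this order (a step that is already met when the one before it is completed fails the run):
1. the large bowl stands on the middle of the round bat, let go (horizontal distance between bowl_large and round_bat below 0.015 m and z of bowl_large in the frame of round_bat between 0.008 and 0.016 m and angle between bowl_large's own z axis and vertical below 0.1 rad and contact force between the fingers and bowl_large below 0.1 N), for 0.2 s.
2. the medium bowl is nested in the large bowl on the bat, let go (horizontal distance between bowl_large and round_bat below 0.015 m and z of bowl_large in the frame of round_bat between 0.008 and 0.016 m and angle between each of bowl_large, bowl_medium's own z axis and vertical below 0.1 rad and horizontal distance between bowl_medium and bowl_large below 0.012 m and z of bowl_medium in the frame of bowl_large between 0.014 and 0.022 m and contact force between the fingers and bowl_medium below 0.1 N), for 0.2 s.
3. the small bowl is nested in the medium bowl, let go (horizontal distance between bowl_large and round_bat below 0.015 m and z of bowl_large in the frame of round_bat between 0.008 and 0.016 m and angle between each of bowl_large, bowl_medium, bowl_small's own z axis and vertical below 0.1 rad and horizontal distance between bowl_medium and bowl_large below 0.012 m and z of bowl_medium in the frame of bowl_large between 0.014 and 0.022 m and horizontal distance between bowl_small and bowl_medium below 0.012 m and z of bowl_small in the frame of bowl_medium between 0.014 and 0.022 m and contact force between the fingers and bowl_small below 0.1 N), for 0.2 s.
At the end, for the whole second after the job is handed in: Large bowl within 15 mm of the round bat's centre, medium in it, small in that (each seated within 4 mm, centred within 12 mm); jar within 15 mm of the square bat's centre, lid seated on it (centred within 6 mm); all upright within 0.1 rad, let go, at rest; stilt and rib not moved by over 20 mm (horizontal distance between bowl_large and round_bat below 0.015 m and z of bowl_large in the frame of round_bat between 0.008 and 0.016 m and angle between each of bowl_large, bowl_medium, bowl_small, jar, lid's own z axis and vertical below 0.1 rad and horizontal distance between bowl_medium and bowl_large below 0.012 m and z of bowl_medium in the frame of bowl_large between 0.014 and 0.022 m and horizontal distance between bowl_small and bowl_medium below 0.012 m and z of bowl_small in the frame of bowl_medium between 0.014 and 0.022 m and horizontal distance between jar and square_bat below 0.015 m and z of jar in the frame of square_bat between 0.008 and 0.016 m and horizontal distance between lid and jar below 0.006 m and z of lid in the frame of jar between 0.057 and 0.065 m and linear speed of each of bowl_large, jar, bowl_medium, lid, bowl_small below 0.02 m/s and angular speed of each of bowl_large, jar, bowl_medium, lid, bowl_small below 0.2 rad/s); the robot touches nothing.
It fails at once if a bowl, the jar or the lid is dropped or knocked (moves faster than 0.5 m/s out of the fingers, as after a fall of 13 mm) ((linear speed of bowl_large above 0.5 m/s and contact force between the fingers and bowl_large below 0.05 N) or (linear speed of jar above 0.5 m/s and contact force between the fingers and jar below 0.05 N) or (linear speed of bowl_medium above 0.5 m/s and contact force between the fingers and bowl_medium below 0.05 N) or (linear speed of lid above 0.5 m/s and contact force between the fingers and lid below 0.05 N) or (linear speed of bowl_small above 0.5 m/s and contact force between the fingers and bowl_small below 0.05 N)).
It fails at once if the stilt or the rib is moved more than 20 mm (distance of any of stilt, rib from where it was at the start of the episode above 0.02 m).
It also fails if it takes over 144 s, if anything falls off the work surface, if the arm or the gripper's body presses on something with over 40 N, if the wrist force passes 120 N, or if a joint passes its speed limit or range.

## Working session

There is one attempt and no reset: what is moved stays moved. The work goes in short steps, Python scripts to look and compute and a tool call to move; the robot and the scene stay as the last step left them, time stands still between calls to the robot, and variables do not carry over. Pictures are saved under pics/ and viewed, at most 14 in all, crops included, and the job is handed in when it is done.

Besides the shell and the picture viewer there is one more tool, called after "Emit:" as name([rows], argument=value, ...), one row to a line, values as JSON. step_arm: Moves the arm, as the interface text tells. Its arguments: {"type":"object","properties":{"steps":{"type":"array","items":{"type":"object","properties":{"x":{"type":"number","minimum":-1,"maximum":1},"y":{"type":"number","minimum":-1,"maximum":1},"z":{"type":"number","minimum":-1,"maximum":1},"rx":{"type":"number","minimum":-1,"maximum":1},"ry":{"type":"number","minimum":-1,"maximum":1},"rz":{"type":"number","minimum":-1,"maximum":1},"claw":{"type":"number"}}}},"squeeze":{"type":"number"}},"required":["steps"]}

```bash
mkdir -p pics; ls
cat > h.py <<'E'
import numpy as np, cv2
from scipy.spatial.transform import Rotation as Ro
from cell import robot, read_camera, camera_params, nets
def pose():
    s=robot.observe(); return np.array(s['tool_pos']),Ro.from_euler('xyz',s['tool_rot']).as_matrix()
def cloud(cam,depth,po=None):
    p=camera_params(cam); v,u=np.mgrid[:420,:560]
    c=np.stack([(u-p['cx'])/p['fx']*depth,(v-p['cy'])/p['fy']*depth,depth],-1)
    if cam=='wrist':
        H=np.array(p['hand_eye']); t=c@H[:3,:3].T+H[:3,3]; return t@po[1].T+po[0]
    return (c-np.array(p['t']))@np.array(p['R'])
E
python3 - <<'E'
from h import *
s=robot.observe(); print({k:np.round(v,3) for k,v in s.items()})
a,d=read_camera('top'); cv2.imwrite('pics/top.png',a); X=cloud('top',d)
for n in ['bowl_large','bowl_medium','bowl_small','jar','lid','round_bat','square_bat','stilt','rib']:
    for m in nets.masks_of('top',n)[:4]:
        r=m['region']&(d>0)
        if r.sum()<5: continue
        q=X[r]; lo=np.percentile(q,2,axis=0);hi=np.percentile(q,98,axis=0)
        print(n,round(m['conf'],2),m['box'],'mid',np.round((lo+hi)/2,3),'ext',np.round(hi-lo,3),'zmax',round(hi[2],3))
a,d=read_camera('scene'); cv2.imwrite('pics/scene.png',a)
E
```

```text
pics
{'time': np.float64(0.0), 'qpos': array([ 1.047,  0.343,  1.525, -0.   ,  1.275, -0.146]), 'qvel': array([0.001, 0.001, 0.   , 0.   , 0.   , 0.001]), 'joint_efforts': array([ 1.0000e-03, -4.3124e+01, -2.4423e+01,  7.2000e-02,  5.6000e-02,
       -0.0000e+00]), 'tool_pos': array([0.193, 0.488, 0.226]), 'tool_rot': array([-3.14 , -0.   ,  2.764]), 'contact_force': array([ 0.733, -0.8  ,  0.091]), 'torque': array([-0.005,  0.019, -0.002]), 'grip_force': np.float64(0.0), 'opening': np.float64(0.092)}
bowl_large 0.92 [244.3, 190.6, 295.4, 243.4] mid [0.483 0.019 0.036] ext [0.118 0.118 0.045] zmax 0.058
bowl_large 0.91 [414.9, 238.9, 472.3, 300.3] mid [ 0.354 -0.393  0.035] ext [0.116 0.12  0.045] zmax 0.058
bowl_large 0.64 [337.9, 274.4, 394.2, 332.8] mid [ 0.277 -0.205  0.035] ext [0.117 0.118 0.046] zmax 0.058
bowl_large 0.61 [377.8, 100.7, 428.7, 152.7] mid [ 0.708 -0.314  0.032] ext [0.12  0.12  0.053] zmax 0.058
bowl_medium 0.69 [95.0, 179.9, 139.1, 221.9] mid [0.516 0.386 0.037] ext [0.09  0.093 0.047] zmax 0.061
bowl_small 0.69 [348.0, 217.9, 384.4, 246.8] mid [ 0.441 -0.213  0.031] ext [0.067 0.07  0.062] zmax 0.062
jar 0.9 [419.4, 180.6, 452.6, 214.5] mid [ 0.528 -0.387  0.037] ext [0.056 0.057 0.066] zmax 0.07
lid 0.97 [181.8, 227.3, 208.2, 254.5] mid [0.426 0.206 0.022] ext [0.054 0.055 0.03 ] zmax 0.036
round_bat 0.78 [195.2, 112.3, 264.8, 185.1] mid [0.668 0.12  0.01 ] ext [0.168 0.164 0.013] zmax 0.017
square_bat 0.94 [288.5, 118.3, 351.9, 182.9] mid [ 0.66  -0.109  0.008] ext [0.146 0.143 0.016] zmax 0.016
stilt 0.73 [162.4, 167.1, 186.1, 192.1] mid [0.577 0.258 0.01 ] ext [0.053 0.05  0.022] zmax 0.021
rib 0.63 [356.2, 171.7, 389.8, 196.4] mid [ 0.57  -0.241  0.003] ext [0.059 0.073 0.014] zmax 0.01
rib 0.44 [196.6, 111.5, 266.1, 184.3] mid [0.667 0.121 0.009] ext [0.166 0.166 0.015] zmax 0.017
```

View pics/top.png

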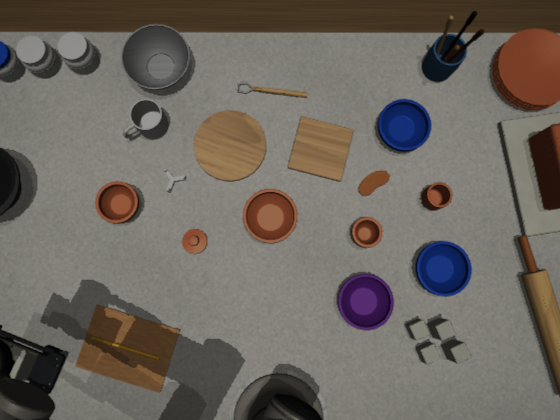

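View pics/scene.png

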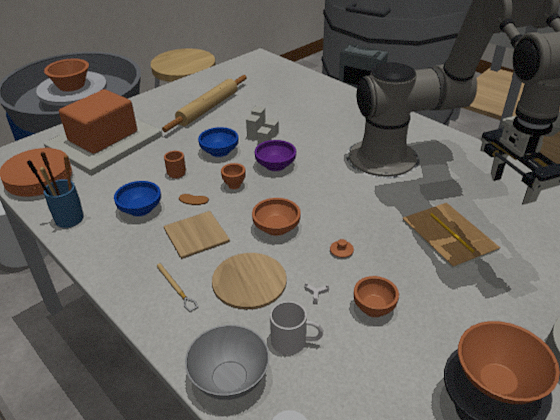

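The top view shows the terracotta large bowl at (270,216), the medium at (117,203), the small at (367,232), the jar at (437,196) and the lid at (194,241). The round bat is at (230,145), the square bat at (321,149), the stilt at (174,181) and the rib at (374,183). The blue and purple bowls are decoys. The scene view shows the same items. Next I refine positions from both cameras.

```bash
cat >> h.py <<'E'
from scipy.optimize import least_squares
def circ(p,R=None):
    c0=(p.min(0)+p.max(0))/2
    f=lambda v: np.hypot(p[:,0]-v[0],p[:,1]-v[1])-(v[2] if R is None else R)
    s=least_squares(f,[*c0,.05],loss='soft_l1',f_scale=.003); return s.x, np.std(s.fun)
# name: centre guess, z band of the top face, radius limits of it
G={'bowl_large':((.483,.019),(.050,.064),.08),'bowl_medium':((.516,.386),(.053,.066),.065),'bowl_small':((.441,-.213),(.055,.068),.05),
'jar':((.528,-.387),(.063,.076),.045),'lid':((.426,.206),(.007,.017),.045),'knob':((.426,.206),(.03,.042),.03),
'round_bat':((.668,.12),(.009,.017),.105),'square_bat':((.66,-.109),(.009,.017),.11)}
def meas(cam,names,po=None,g=G):
    a,d=read_camera(cam); X=cloud(cam,d,po)
    for n in names:
        c,zb,R=g[n]
        m=(d>0)&(X[...,2]>zb[0])&(X[...,2]<zb[1])&(np.hypot(X[...,0]-c[0],X[...,1]-c[1])<R)
        p=X[m]
        if len(p)<8: print(cam,n,'few'); continue
        if 'bat' in n:
            r=cv2.minAreaRect((p[:,:2]*1000).astype(np.float32)); e=(round(r[2],1),np.round(r[1])); x=np.array(r[0])/1000
        else: x,s=circ(p[:,:2]); e=('R',round(x[2],4),'std',round(s,4))
        print(cam,n,len(p),'c',np.round(x[:2],4),e,'mean',np.round(p.mean(0),4),'zmed',round(np.median(p[:,2]),4))
    return a,X
E
python3 - <<'E'
from h import *
meas('top',G); meas('scene',G)
p=camera_params('top');print(p['fx'],-np.array(p['R']).T@p['t']); p=camera_params('scene');print(-np.array(p['R']).T@p['t']); print(np.round(camera_params('wrist')['hand_eye'],3),camera_params('wrist')['fx'])
E
```

```text
top bowl_large 528 c [0.4827 0.0196] ('R', np.float64(0.0615), 'std', np.float64(0.0024)) mean [0.4837 0.0196 0.0549] zmed 0.0547
top bowl_medium 393 c [0.5167 0.3872] ('R', np.float64(0.0467), 'std', np.float64(0.0024)) mean [0.5166 0.3877 0.0573] zmed 0.0573
top bowl_small 261 c [ 0.4411 -0.2121] ('R', np.float64(0.0328), 'std', np.float64(0.0023)) mean [ 0.4406 -0.212   0.0588] zmed 0.0586
top jar 175 c [ 0.5298 -0.3879] ('R', np.float64(0.0278), 'std', np.float64(0.0019)) mean [ 0.5295 -0.3883  0.0666] zmed 0.0663
top lid 373 c [0.4257 0.207 ] ('R', np.float64(0.0237), 'std', np.float64(0.0052)) mean [0.4251 0.2049 0.0123] zmed 0.0122
top knob 72 c [0.425  0.2066] ('R', np.float64(0.0082), 'std', np.float64(0.0029)) mean [0.4254 0.2065 0.0341] zmed 0.0344
top round_bat 3096 c [0.6693 0.1209] (44.8, array([181., 181.])) mean [0.668  0.1214 0.012 ] zmed 0.0119
top square_bat 2190 c [ 0.6599 -0.1085] (75.0, array([139., 141.])) mean [ 0.6605 -0.108   0.0119] zmed 0.0116
scene bowl_large 379 c [0.4868 0.021 ] ('R', np.float64(0.0617), 'std', np.float64(0.0032)) mean [0.4866 0.0221 0.
[... 414 characters left out ...]

scene lid 244 c [0.4274 0.2059] ('R', np.float64(0.024), 'std', np.float64(0.0063)) mean [0.4336 0.211  0.0121] zmed 0.0121
scene knob 56 c [0.4299 0.2077] ('R', np.float64(0.0085), 'std', np.float64(0.0033)) mean [0.4297 0.2077 0.034 ] zmed 0.0337
scene round_bat 2766 c [0.6729 0.1214] (20.4, array([182., 183.])) mean [0.6745 0.1243 0.0117] zmed 0.0115
scene square_bat 1461 c [ 0.6642 -0.107 ] (74.8, array([145., 140.])) mean [ 0.6654 -0.1058  0.0116] zmed 0.0115
532.3565899529854 [0.3147651  0.00953039 1.32350116]
[1.24650244 0.85743522 0.97194215]
[[-0.    -0.97  -0.244  0.064]
 [ 1.    -0.     0.     0.   ]
 [-0.    -0.244  0.97  -0.159]
 [ 0.     0.     0.     1.   ]] 326.9932461811963
```

Emit:
step_arm([
  {"rz": 0.15},
  {"rz": 0.3},
  {"rz": 0.45},
  {"rz": 0.6},
  {"rz": 0.75},
  {"rz": 0.9},
  {"rz": 1.0},
  {"rz": 1.0},
])

```text
$.steps[0]: bad value
```

Emit:
step_arm([
  {"rz": 0.15},
  {"rz": 0.3},
  {"rz": 0.45},
  {"rz": 0.519},
  {"rz": 0.519},
])

```text
$.steps[0]: bad value
```

Emit:
step_arm([
  {"x": -0.3, "y": -0.22, "z": 0, "rx": 0, "ry": 0, "rz": 0.6, "claw": 1},
  {"x": -0.3, "y": -0.22, "z": 0, "rx": 0, "ry": 0, "rz": 0.6, "claw": 1},
  {"x": -0.59, "y": -0.437, "z": 0, "rx": 0, "ry": 0, "rz": 1, "claw": 1},
  {"x": -0.59, "y": -0.437, "z": 0, "rx": 0, "ry": 0, "rz": 1, "claw": 1},
  {"x": -0.59, "y": -0.437, "z": 0, "rx": 0, "ry": 0, "rz": 1, "claw": 1},
  {"x": -0.59, "y": -0.437, "z": 0, "rx": 0, "ry": 0, "rz": 1, "claw": 1},
  {"x": -0.59, "y": -0.437, "z": 0, "rx": 0, "ry": 0, "rz": 1, "claw": 1},
  {"x": -0.59, "y": -0.437, "z": 0, "rx": 0, "ry": 0, "rz": 1, "claw": 1},
  {"x": -0.59, "y": -0.437, "z": 0, "rx": 0, "ry": 0, "rz": 1, "claw": 1},
  {"x": -0.59, "y": -0.437, "z": 0, "rx": 0, "ry": 0, "rz": 1, "claw": 1},
  {"x": -0.59, "y": -0.437, "z": 0, "rx": 0, "ry": 0, "rz": 1, "claw": 1},
  {"x": -0.59, "y": -0.437, "z": 0, "rx": 0, "ry": 0, "rz": 1, "claw": 1},
])

```text
time: 1.65
tool_pos: [0.4581, 0.0611, 0.227]
tool_rot: [3.141, 0.0, 1.978]
contact_force: [0.5, 1.1, -0.0]
opening: 0.0922
grip_force: 0.0
```

Emit:
step_arm([
  {"x": -0.03, "y": -0.068, "z": 0, "rx": 0, "ry": 0, "rz": 0.519, "claw": 0},
  {"x": -0.03, "y": -0.068, "z": 0, "rx": 0, "ry": 0, "rz": 0.519, "claw": 0},
  {"x": -0.03, "y": -0.068, "z": 0, "rx": 0, "ry": 0, "rz": 0.519, "claw": 0},
  {"x": -0.03, "y": -0.068, "z": 0, "rx": 0, "ry": 0, "rz": 0.519, "claw": 0},
  {"x": -0.03, "y": -0.068, "z": 0, "rx": 0, "ry": 0, "rz": 0.519, "claw": 0},
  {"x": -0.03, "y": -0.068, "z": 0, "rx": 0, "ry": 0, "rz": 0.519, "claw": 0},
])

```text
time: 2.15
tool_pos: [0.4195, 0.0223, 0.2268]
tool_rot: [3.141, -0.0, 1.572]
contact_force: [0.3, 0.2, -0.7]
opening: 0.0569
grip_force: 0.0
```

Run:
```python
from h import *
po=pose(); print(po[0],robot.observe()['tool_rot'],robot.observe()['opening'])
a,X=meas('wrist',G,po); cv2.imwrite('pics/w1.png',a)
```

```text
[0.41949828 0.0222819  0.22682348] [ 3.14127332e+00 -5.10204367e-05  1.57221438e+00] 0.05688810356838555
wrist bowl_large 2861 c [0.4836 0.0189] ('R', np.float64(0.061), 'std', np.float64(0.0024)) mean [0.485  0.0262 0.056 ] zmed 0.0563
wrist bowl_medium few
wrist bowl_small few
wrist jar few
wrist lid 1823 c [0.4269 0.2043] ('R', np.float64(0.0226), 'std', np.float64(0.0055)) mean [0.4267 0.1948 0.0138] zmed 0.0139
wrist knob 447 c [0.4269 0.2011] ('R', np.float64(0.0074), 'std', np.float64(0.0029)) mean [0.4269 0.2007 0.0349] zmed 0.0352
wrist round_bat 19954 c [0.6517 0.1159] (11.7, array([146., 183.])) mean [0.657  0.1216 0.0126] zmed 0.0126
wrist square_bat 387 c [ 0.6774 -0.0478] (74.0, array([ 14., 138.])) mean [ 0.681  -0.0469  0.012 ] zmed 0.0122
```

View pics/w1.png

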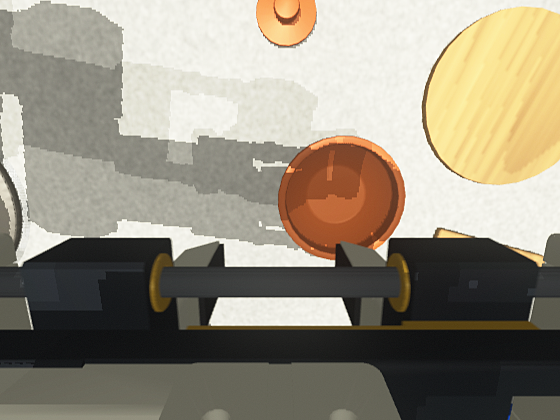

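The wrist view shows the large bowl at (342,197), the lid at (286,12) and part of the round bat at right. The wrist and top measurements agree to within about 1 mm on the large bowl. Next I pinch its near wall.

Emit:
step_arm([
  {"x": -0.004, "y": 0.0033, "z": 0.05, "rx": 0, "ry": 0, "rz": 0, "claw": 0},
  {"x": -0.004, "y": 0.0033, "z": 0.1, "rx": 0, "ry": 0, "rz": 0, "claw": 0},
  {"x": -0.004, "y": 0.0033, "z": 0.15, "rx": 0, "ry": 0, "rz": 0, "claw": 0},
  {"x": -0.004, "y": 0.0033, "z": 0.19, "rx": 0, "ry": 0, "rz": 0, "claw": 0},
  {"x": -0.004, "y": 0.0033, "z": 0.22, "rx": 0, "ry": 0, "rz": 0, "claw": 0},
  {"x": -0.004, "y": 0.0033, "z": 0.24, "rx": 0, "ry": 0, "rz": 0, "claw": 0},
  {"x": -0.004, "y": 0.0033, "z": 0.249, "rx": 0, "ry": 0, "rz": 0, "claw": 0},
  {"x": -0.004, "y": 0.0033, "z": 0.249, "rx": 0, "ry": 0, "rz": 0, "claw": 0},
  {"x": -0.004, "y": 0.0033, "z": 0.249, "rx": 0, "ry": 0, "rz": 0, "claw": 0},
], squeeze=35)

```text
time: 2.95
tool_pos: [0.4224, 0.0195, 0.0403]
tool_rot: [3.141, -0.0, 1.572]
contact_force: [0.4, -0.6, 1.7]
opening: 0.046
grip_force: 0.0
```

Emit:
step_arm([
  {"x": 0, "y": 0, "z": 0, "rx": 0, "ry": 0, "rz": 0, "claw": -0.5},
  {"x": 0, "y": 0, "z": 0, "rx": 0, "ry": 0, "rz": 0, "claw": -0.7},
  {"x": 0, "y": 0, "z": 0, "rx": 0, "ry": 0, "rz": 0, "claw": -1},
  {"x": 0, "y": 0, "z": 0, "rx": 0, "ry": 0, "rz": 0, "claw": -1},
  {"x": 0, "y": 0, "z": 0, "rx": 0, "ry": 0, "rz": 0, "claw": -1},
  {"x": 0, "y": 0, "z": 0, "rx": 0, "ry": 0, "rz": 0, "claw": -1},
  {"x": 0, "y": 0, "z": 0, "rx": 0, "ry": 0, "rz": 0, "claw": -1},
  {"x": 0, "y": 0, "z": 0, "rx": 0, "ry": 0, "rz": 0, "claw": -1},
], squeeze=35)

```text
time: 3.62
tool_pos: [0.4222, 0.0194, 0.0402]
tool_rot: [3.141, -0.0, 1.571]
contact_force: [-0.4, 1.1, 3.2]
opening: 0.0078
grip_force: 35.0
```

Emit:
step_arm([
  {"x": 0, "y": 0, "z": -0.01, "rx": 0, "ry": 0, "rz": 0, "claw": -1},
  {"x": 0, "y": 0, "z": -0.03, "rx": 0, "ry": 0, "rz": 0, "claw": -1},
  {"x": 0, "y": 0, "z": -0.06, "rx": 0, "ry": 0, "rz": 0, "claw": -1},
  {"x": 0, "y": 0, "z": -0.09, "rx": 0, "ry": 0, "rz": 0, "claw": -1},
  {"x": 0, "y": 0, "z": -0.11, "rx": 0, "ry": 0, "rz": 0, "claw": -1},
  {"x": 0, "y": 0, "z": -0.12, "rx": 0, "ry": 0, "rz": 0, "claw": -1},
  {"x": 0, "y": 0, "z": -0.12, "rx": 0, "ry": 0, "rz": 0, "claw": -1},
  {"x": 0, "y": 0, "z": -0.12, "rx": 0, "ry": 0, "rz": 0, "claw": -1},
])

```text
time: 4.28
tool_pos: [0.4214, 0.0194, 0.1296]
tool_rot: [-3.141, -0.0, 1.571]
contact_force: [-0.6, -0.3, -2.6]
opening: 0.0078
grip_force: 35.0
```

Run:
```python
from h import *
s=robot.observe();print(s['tool_pos'],s['opening'],s['grip_force'],s['contact_force'])
po=pose()
g={'b':((.485,.019),(.13,.165),.07)}
for c in ('top','scene','wrist'):
    a,X=meas(c,['b'],po,g)
    if c!='wrist':
        m=(abs(X[...,2]-.147)<.012)&(abs(np.hypot(X[...,0]-.484,X[...,1]-.019)-.062)<.008)&(X[...,0]>.44); p=X[m]
        print(np.linalg.lstsq(np.c_[p-[.484,.019,0]][:,[0,1]].__class__(p.shape[:1]+(3,)) if 0 else np.c_[p[:,0]-.484,p[:,1]-.019,np.ones(len(p))],p[:,2],rcond=None)[0])
    cv2.imwrite(f'pics/l_{c}.png',a)
```

```text
[0.42141418 0.01936916 0.12957379] 0.007776975088341403 35.015771985054016 [-0.55779306 -0.25565171 -2.59465591]
top b 172 c [0.4788 0.0195] ('R', np.float64(0.0643), 'std', np.float64(0.0024)) mean [0.5331 0.007  0.1378] zmed 0.1375
[-0.08683084  0.01528563  0.14278969]
scene b 547 c [0.487  0.0203] ('R', np.float64(0.0605), 'std', np.float64(0.0061)) mean [0.4823 0.0274 0.1403] zmed 0.1387
[-0.03750435  0.0041972   0.13958512]
wrist b 10508 c [0.4814 0.0183] ('R', np.float64(0.0604), 'std', np.float64(0.0027)) mean [0.4868 0.0477 0.1409] zmed 0.1412
```

View pics/l_scene.png

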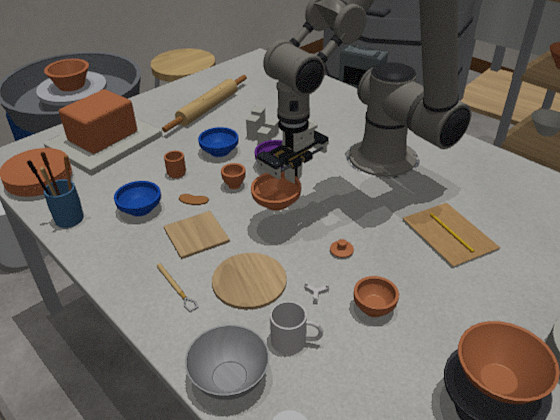

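The scene picture shows the large bowl held up at (276,190). It seems to sag slightly on the far side, so I measure the tilt.

```bash
cat >> h.py <<'E'
def tilt(cam,c,R,zr,po=None,it=12):
    # robust rim plane + centre; c guess, R mid-wall radius, zr rim height
    a,d=read_camera(cam); X=cloud(cam,d,po).reshape(-1,3); X=X[(d.ravel()>0)&(abs(X[:,2]-zr)<.025)]
    c=np.array(c,float); pl=np.array([0,0,zr])
    for k in range(it):
        rr=np.hypot(X[:,0]-c[0],X[:,1]-c[1]); A=np.c_[X[:,0]-c[0],X[:,1]-c[1],np.ones(len(X))]
        tol=.012 if k<3 else .0035
        m=(abs(rr-R)<.006)&(abs(X[:,2]-A@pl)<tol)
        # keep the highest points per angular bin
        ang=(np.arctan2(A[:,1],A[:,0])*8).astype(int)
        keep=np.zeros(len(X),bool)
        for b in np.unique(ang[m]):
            i=np.where(m&(ang==b))[0]; keep[i[X[i,2]>=np.percentile(X[i,2],50)]]=1
        pl=np.linalg.lstsq(A[keep],X[keep,2],rcond=None)[0]
        c=c+0.5*(circ(X[keep][:,:2],R)[0][:2]-c) if k>3 else c
    print(cam,'c',np.round(c,4),'slope',np.round(pl,4),keep.sum(),'bins',len(np.unique(ang[keep])))
E
python3 - <<'E'
from h import *
po=pose()
for c in ('top','scene','wrist'): tilt(c,(.483,.019),.062,.143,po)
E
```

```text
top c [0.4808 0.0198] slope [-0.0155 -0.0211  0.1408] 47 bins 17
scene c [0.4847 0.0199] slope [-0.06    0.0039  0.1418] 129 bins 42
wrist c [0.482  0.0168] slope [-0.0566  0.0023  0.1422] 4103 bins 32
```

Emit:
step_arm([
  {"x": 0.005, "y": 0.009, "z": 0, "rx": -0.01, "ry": 0, "rz": 0, "claw": -1},
  {"x": 0.018, "y": 0.033, "z": 0, "rx": -0.03, "ry": 0, "rz": 0, "claw": -1},
  {"x": 0.036, "y": 0.066, "z": 0, "rx": -0.05, "ry": 0, "rz": 0, "claw": -1},
  {"x": 0.054, "y": 0.099, "z": 0, "rx": -0.074, "ry": 0, "rz": 0, "claw": -1},
  {"x": 0.072, "y": 0.132, "z": 0, "rx": -0.074, "ry": 0, "rz": 0, "claw": -1},
  {"x": 0.09, "y": 0.165, "z": 0, "rx": -0.074, "ry": 0, "rz": 0, "claw": -1},
  {"x": 0.108, "y": 0.198, "z": 0, "rx": -0.074, "ry": 0, "rz": 0, "claw": -1},
  {"x": 0.124, "y": 0.228, "z": 0, "rx": -0.074, "ry": 0, "rz": 0, "claw": -1},
  {"x": 0.133, "y": 0.244, "z": 0, "rx": -0.074, "ry": 0, "rz": 0, "claw": -1},
  {"x": 0.1367, "y": 0.2495, "z": 0, "rx": -0.074, "ry": 0, "rz": 0, "claw": -1},
  {"x": 0.1367, "y": 0.2495, "z": 0, "rx": -0.074, "ry": 0, "rz": 0, "claw": -1},
  {"x": 0.1367, "y": 0.2495, "z": 0, "rx": -0.074, "ry": 0, "rz": 0, "claw": -1},
])

```text
time: 5.58
tool_pos: [0.6082, 0.1218, 0.1292]
tool_rot: [3.085, 0.0, 1.571]
contact_force: [-0.3, -0.9, -2.2]
opening: 0.0078
grip_force: 35.0
```

Run:
```python
from h import *
po=pose();print(po[0],robot.observe()['tool_rot'])
for c in ('top','scene','wrist'): tilt(c,(.669,.121),.062,.143,po)
```

```text
[0.60820536 0.12180599 0.12924079] [3.08526870e+00 1.67912955e-04 1.57101864e+00]
top c [0.6672 0.1203] slope [-0.0034  0.0619  0.1496] 44 bins 12
scene c [0.6704 0.1216] slope [ 0.0004 -0.0006  0.1454] 182 bins 41
wrist c [0.6686 0.1192] slope [0.0023 0.0015 0.146 ] 4113 bins 32
```

Emit:
step_arm([
  {"x": 0, "y": -0.001, "z": 0.02, "rx": 0, "ry": 0, "rz": 0, "claw": -1},
  {"x": 0, "y": -0.002, "z": 0.045, "rx": 0, "ry": 0, "rz": 0, "claw": -1},
  {"x": 0, "y": -0.003, "z": 0.07, "rx": 0, "ry": 0, "rz": 0, "claw": -1},
  {"x": 0, "y": -0.0033, "z": 0.085, "rx": 0, "ry": 0, "rz": 0, "claw": -1},
  {"x": 0, "y": -0.0033, "z": 0.095, "rx": 0, "ry": 0, "rz": 0, "claw": -1},
  {"x": 0, "y": -0.0033, "z": 0.1, "rx": 0, "ry": 0, "rz": 0, "claw": -1},
  {"x": 0, "y": -0.0033, "z": 0.102, "rx": 0, "ry": 0, "rz": 0, "claw": -1},
  {"x": 0, "y": -0.0033, "z": 0.1025, "rx": 0, "ry": 0, "rz": 0, "claw": -1},
  {"x": 0, "y": -0.0033, "z": 0.1025, "rx": 0, "ry": 0, "rz": 0, "claw": -1},
  {"x": 0, "y": -0.0033, "z": 0.1025, "rx": 0, "ry": 0, "rz": 0, "claw": -1},
])

```text
time: 6.57
tool_pos: [0.6116, 0.1219, 0.054]
tool_rot: [3.082, -0.0, 1.571]
contact_force: [-0.2, -0.1, -3.1]
opening: 0.0076
grip_force: 35.0
```

Emit:
step_arm([
  {"x": 0, "y": 0, "z": 0.001, "rx": 0, "ry": 0, "rz": 0, "claw": -1},
  {"x": 0, "y": 0, "z": 0.001, "rx": 0, "ry": 0, "rz": 0, "claw": -1},
  {"x": 0, "y": 0, "z": 0.001, "rx": 0, "ry": 0, "rz": 0, "claw": -1},
])

```text
time: 6.82
tool_pos: [0.6112, 0.1219, 0.0526]
tool_rot: [3.083, -0.0, 1.571]
contact_force: [0.3, -0.1, -3.0]
opening: 0.0077
grip_force: 35.0
```

Emit:
step_arm([
  {"x": 0, "y": 0, "z": 0.001, "rx": 0, "ry": 0, "rz": 0, "claw": -1},
  {"x": 0, "y": 0, "z": 0.001, "rx": 0, "ry": 0, "rz": 0, "claw": -1},
  {"x": 0, "y": 0, "z": 0.001, "rx": 0, "ry": 0, "rz": 0, "claw": -1},
])

```text
time: 7.07
tool_pos: [0.6112, 0.1219, 0.0521]
tool_rot: [3.083, -0.0, 1.571]
contact_force: [-3.5, -0.2, 2.7]
opening: 0.0076
grip_force: 35.0
```

Emit:
step_arm([
  {"x": 0, "y": 0, "z": 0.001, "rx": 0, "ry": 0, "rz": 0, "claw": -1},
  {"x": 0, "y": 0, "z": 0.001, "rx": 0, "ry": 0, "rz": 0, "claw": -1},
  {"x": 0, "y": 0, "z": 0.001, "rx": 0, "ry": 0, "rz": 0, "claw": -1},
])

```text
time: 7.32
tool_pos: [0.6111, 0.122, 0.052]
tool_rot: [3.083, -0.0, 1.571]
contact_force: [-5.2, -0.7, 8.5]
opening: 0.0078
grip_force: 35.0
```

Emit:
step_arm([
  {"x": 0, "y": 0, "z": 0, "rx": 0, "ry": 0, "rz": 0, "claw": -0.7},
  {"x": 0, "y": 0, "z": 0, "rx": 0, "ry": 0, "rz": 0, "claw": -0.4},
  {"x": 0, "y": 0, "z": 0, "rx": 0, "ry": 0, "rz": 0, "claw": -0.2},
  {"x": 0, "y": 0, "z": 0, "rx": 0, "ry": 0, "rz": 0, "claw": -0.2},
  {"x": 0, "y": 0, "z": -0.02, "rx": 0, "ry": 0, "rz": 0, "claw": -0.2},
  {"x": 0, "y": 0, "z": -0.05, "rx": 0, "ry": 0, "rz": 0, "claw": -0.2},
  {"x": 0, "y": 0, "z": -0.1, "rx": 0.074, "ry": 0, "rz": 0, "claw": -0.2},
  {"x": 0, "y": 0, "z": -0.15, "rx": 0.074, "ry": 0, "rz": 0, "claw": -0.2},
  {"x": 0, "y": 0, "z": -0.2, "rx": 0.074, "ry": 0, "rz": 0, "claw": -0.2},
  {"x": 0, "y": 0, "z": -0.23, "rx": 0.074, "ry": 0, "rz": 0, "claw": -0.2},
  {"x": 0, "y": 0, "z": -0.23, "rx": 0.074, "ry": 0, "rz": 0, "claw": -0.2},
])

```text
time: 8.23
tool_pos: [0.6037, 0.1221, 0.2294]
tool_rot: [3.131, -0.001, 1.571]
contact_force: [0.6, -0.3, 0.5]
opening: 0.0366
grip_force: 0.0
```

Run:
```python
from h import *
po=pose();print(po[0],robot.observe()['tool_rot'])
for c in ('top','scene','wrist'): tilt(c,(.669,.121),.062,.068,po)
g={'round_bat':G['round_bat'],'bowl_medium':G['bowl_medium']}
for c in ('top','scene','wrist'): meas(c,g,po)
```

```text
[0.60365742 0.12210852 0.22936666] [ 3.13054575e+00 -9.63639920e-04  1.57084748e+00]
top c [0.6693 0.1221] slope [ 0.0007 -0.0228  0.0677] 55 bins 16
scene c [0.6739 0.1218] slope [-0.001   0.0016  0.068 ] 213 bins 50
wrist c [0.6759 0.1201] slope [0.0088 0.0021 0.0752] 1259 bins 41
top round_bat 536 c [0.6509 0.1007] (42.2, array([127., 175.])) mean [0.6609 0.0583 0.0119] zmed 0.0118
top bowl_medium 394 c [0.5167 0.3872] ('R', np.float64(0.0467), 'std', np.float64(0.0024)) mean [0.5163 0.3885 0.0572] zmed 0.0571
scene round_bat 1466 c [0.6827 0.1362] (52.7, array([148., 182.])) mean [0.6932 0.1508 0.0117] zmed 0.0115
scene bowl_medium 406 c [0.5203 0.3881] ('R', np.float64(0.0467), 'std', np.float64(0.0027)) mean [0.5203 0.3892 0.0568] zmed 0.0567
wrist round_bat 2068 c [0.6516 0.1377] (42.9, array([210., 161.])) mean [0.6426 0.1698 0.0099] zmed 0.0097
wrist bowl_medium few
```

The large bowl is seated: its rim is at 0.068 m, it is level, and it is centred within about 2 mm. Next is the medium bowl.

Emit:
step_arm([
  {"x": 0.05, "y": -0.025, "z": 0, "rx": 0, "ry": 0, "rz": 0, "claw": -0.1},
  {"x": 0.1, "y": -0.05, "z": 0, "rx": 0, "ry": 0, "rz": 0, "claw": -0.1},
  {"x": 0.15, "y": -0.075, "z": 0, "rx": 0, "ry": 0, "rz": 0, "claw": -0.1},
  {"x": 0.2, "y": -0.1, "z": 0, "rx": 0, "ry": 0, "rz": 0, "claw": -0.1},
  {"x": 0.25, "y": -0.125, "z": 0, "rx": 0, "ry": 0, "rz": 0, "claw": -0.1},
  {"x": 0.3, "y": -0.15, "z": 0, "rx": 0, "ry": 0, "rz": 0, "claw": -0.1},
  {"x": 0.35, "y": -0.175, "z": 0.02, "rx": 0, "ry": 0, "rz": 0, "claw": -0.1},
  {"x": 0.354, "y": -0.177, "z": 0.06, "rx": 0, "ry": 0, "rz": 0, "claw": -0.1},
  {"x": 0.354, "y": -0.177, "z": 0.1, "rx": 0, "ry": 0, "rz": 0, "claw": -0.1},
  {"x": 0.354, "y": -0.177, "z": 0.1, "rx": 0, "ry": 0, "rz": 0, "claw": -0.1},
  {"x": 0.354, "y": -0.177, "z": 0.1, "rx": 0, "ry": 0, "rz": 0, "claw": -0.1},
], squeeze=40)

```text
time: 9.45
tool_pos: [0.4674, 0.3867, 0.1461]
tool_rot: [-3.137, 0.003, 1.571]
contact_force: [0.3, -1.3, 0.4]
opening: 0.0414
grip_force: 0.0
```

Run:
```python
from h import *
po=pose();print(po[0],robot.observe()['tool_rot'],robot.observe()['opening'])
tilt('wrist',(.518,.388),.047,.058,po); tilt('wrist',(.518,.388),.047,.058,po)
```

```text
[0.46735107 0.38671377 0.1460937 ] [-3.13718970e+00  2.85813087e-03  1.57104154e+00] 0.04142944151340979
wrist c [0.5183 0.3868] slope [-0.0005  0.0016  0.059 ] 1437 bins 40
wrist c [0.5166 0.3861] slope [-0.004  -0.0004  0.0567] 1418 bins 40
```

Emit:
step_arm([
  {"x": 0, "y": 0.004, "z": 0.04, "rx": 0, "ry": 0, "rz": 0, "claw": -0.1},
  {"x": 0, "y": 0.004, "z": 0.065, "rx": 0, "ry": 0, "rz": 0, "claw": -0.1},
  {"x": 0, "y": 0.004, "z": 0.065, "rx": 0, "ry": 0, "rz": 0, "claw": -0.1},
  {"x": 0, "y": 0.004, "z": 0.065, "rx": 0, "ry": 0, "rz": 0, "claw": -0.1},
])

```text
time: 9.88
tool_pos: [0.4722, 0.3871, 0.1005]
tool_rot: [3.141, -0.001, 1.57]
contact_force: [0.3, -0.3, 0.9]
opening: 0.0415
grip_force: 0.0
```

Emit:
step_arm([
  {"x": 0, "y": -0.002, "z": 0.03, "rx": 0, "ry": 0, "rz": 0, "claw": -0.1},
  {"x": 0, "y": -0.002, "z": 0.055, "rx": 0, "ry": 0, "rz": 0, "claw": -0.1},
  {"x": 0, "y": -0.002, "z": 0.07, "rx": 0, "ry": 0, "rz": 0, "claw": -0.1},
  {"x": 0, "y": -0.002, "z": 0.0755, "rx": 0, "ry": 0, "rz": 0, "claw": -0.1},
  {"x": 0, "y": -0.002, "z": 0.0755, "rx": 0, "ry": 0, "rz": 0, "claw": -0.1},
  {"x": 0, "y": -0.002, "z": 0.0755, "rx": 0, "ry": 0, "rz": 0, "claw": -0.5},
  {"x": 0, "y": -0.002, "z": 0.0755, "rx": 0, "ry": 0, "rz": 0, "claw": -0.7},
  {"x": 0, "y": -0.002, "z": 0.0755, "rx": 0, "ry": 0, "rz": 0, "claw": -1},
  {"x": 0, "y": -0.002, "z": 0.0755, "rx": 0, "ry": 0, "rz": 0, "claw": -1},
  {"x": 0, "y": -0.002, "z": 0.0755, "rx": 0, "ry": 0, "rz": 0, "claw": -1},
  {"x": 0, "y": -0.002, "z": 0.0755, "rx": 0, "ry": 0, "rz": 0, "claw": -1},
  {"x": 0, "y": -0.002, "z": 0.0755, "rx": 0, "ry": 0, "rz": 0, "claw": -1},
])

```text
time: 10.88
tool_pos: [0.4706, 0.3874, 0.0433]
tool_rot: [3.14, -0.0, 1.571]
contact_force: [0.4, -1.4, 2.6]
opening: 0.0077
grip_force: 39.8
```

Emit:
step_arm([
  {"x": 0, "y": 0, "z": -0.01, "rx": 0, "ry": 0, "rz": 0, "claw": -1},
  {"x": 0, "y": 0, "z": -0.03, "rx": 0, "ry": 0, "rz": 0, "claw": -1},
  {"x": 0, "y": 0, "z": -0.06, "rx": 0, "ry": 0, "rz": 0, "claw": -1},
  {"x": 0, "y": 0, "z": -0.09, "rx": 0, "ry": 0, "rz": 0, "claw": -1},
  {"x": 0, "y": 0, "z": -0.12, "rx": 0, "ry": 0, "rz": 0, "claw": -1},
  {"x": 0, "y": 0, "z": -0.15, "rx": 0, "ry": 0, "rz": 0, "claw": -1},
  {"x": 0, "y": 0, "z": -0.16, "rx": 0, "ry": 0, "rz": 0, "claw": -1},
  {"x": 0, "y": 0, "z": -0.16, "rx": 0, "ry": 0, "rz": 0, "claw": -1},
  {"x": 0, "y": 0, "z": -0.16, "rx": 0, "ry": 0, "rz": 0, "claw": -1},
])

```text
time: 11.63
tool_pos: [0.4693, 0.3871, 0.1618]
tool_rot: [-3.14, 0.001, 1.571]
contact_force: [0.1, 0.5, -3.1]
opening: 0.0077
grip_force: 39.9
```

Run:
```python
from h import *
po=pose();print(po[0],robot.observe()['tool_rot'],robot.observe()['opening'])
for c in ('scene','wrist','wrist'): tilt(c,(.518,.387),.047,.174,po)
```

```text
[0.4693404  0.38714122 0.16182128] [-3.14035312e+00  5.26653060e-04  1.57088722e+00] 0.007685952934430322
scene c [0.5175 0.389 ] slope [-0.0301 -0.0014  0.1756] 147 bins 39
wrist c [0.5156 0.3874] slope [-3.550e-02  1.000e-04  1.759e-01] 3155 bins 34
wrist c [0.5156 0.3874] slope [-0.0347  0.0005  0.176 ] 3154 bins 33
```

Emit:
step_arm([
  {"x": -0.012, "y": 0.007, "z": 0, "rx": -0.01, "ry": 0, "rz": 0, "claw": -1},
  {"x": -0.042, "y": 0.0245, "z": 0, "rx": -0.02, "ry": 0, "rz": 0, "claw": -1},
  {"x": -0.08, "y": 0.0468, "z": 0, "rx": -0.043, "ry": 0, "rz": 0, "claw": -1},
  {"x": -0.12, "y": 0.07, "z": 0, "rx": -0.043, "ry": 0, "rz": 0, "claw": -1},
  {"x": -0.16, "y": 0.0935, "z": 0, "rx": -0.043, "ry": 0, "rz": 0, "claw": -1},
  {"x": -0.2, "y": 0.117, "z": 0, "rx": -0.043, "ry": 0, "rz": 0, "claw": -1},
  {"x": -0.24, "y": 0.1403, "z": 0, "rx": -0.043, "ry": 0, "rz": 0, "claw": -1},
  {"x": -0.28, "y": 0.1637, "z": 0, "rx": -0.043, "ry": 0, "rz": 0, "claw": -1},
  {"x": -0.315, "y": 0.1842, "z": 0, "rx": -0.043, "ry": 0, "rz": 0, "claw": -1},
  {"x": -0.342, "y": 0.2, "z": 0, "rx": -0.043, "ry": 0, "rz": 0, "claw": -1},
  {"x": -0.352, "y": 0.206, "z": 0, "rx": -0.043, "ry": 0, "rz": 0, "claw": -1},
  {"x": -0.355, "y": 0.2076, "z": 0, "rx": -0.043, "ry": 0, "rz": 0, "claw": -1},
])

```text
time: 12.78
tool_pos: [0.6261, 0.1186, 0.1617]
tool_rot: [3.109, 0.001, 1.568]
contact_force: [-0.8, -0.2, -2.4]
opening: 0.0078
grip_force: 39.9
```

Emit:
step_arm([
  {"x": 0, "y": 0, "z": 0, "rx": 0, "ry": 0, "rz": 0, "claw": -1},
  {"x": 0, "y": 0, "z": 0, "rx": 0, "ry": 0, "rz": 0, "claw": -1},
  {"x": 0, "y": 0, "z": 0, "rx": 0, "ry": 0, "rz": 0, "claw": -1},
])

```text
time: 13.03
tool_pos: [0.6249, 0.1225, 0.1625]
tool_rot: [3.108, -0.0, 1.572]
contact_force: [-0.2, 0.3, -1.2]
opening: 0.0075
grip_force: 39.9
```

Run:
```python
from h import *
po=pose();print(po[0],robot.observe()['tool_rot'],robot.observe()['opening'])
for c in ('scene','wrist','wrist'): tilt(c,(.672,.121),.047,.176,po)
for c in ('scene','wrist'): tilt(c,(.672,.121),.062,.068,po)
```

```text
[0.62488273 0.1224581  0.16253749] [ 3.10840688e+00 -3.44532651e-04  1.57241718e+00] 0.007475522829702062
scene c [0.673  0.1248] slope [0.0006 0.0042 0.1775] 133 bins 41
wrist c [0.6709 0.1227] slope [-0.0006  0.0006  0.1782] 3153 bins 33
wrist c [0.6709 0.1228] slope [-0.001   0.0018  0.1782] 3163 bins 34
scene c [0.6741 0.1219] slope [0.0017 0.0017 0.0682] 162 bins 43
wrist c [0.6722 0.1201] slope [-0.0014  0.0024  0.0686] 1087 bins 25
```

Emit:
step_arm([
  {"x": -0.0033, "y": 0.0016, "z": 0.01, "rx": 0, "ry": 0, "rz": 0, "claw": -1},
  {"x": -0.0033, "y": 0.0016, "z": 0.03, "rx": 0, "ry": 0, "rz": 0, "claw": -1},
  {"x": -0.0033, "y": 0, "z": 0.055, "rx": 0, "ry": 0, "rz": 0, "claw": -1},
  {"x": -0.0033, "y": -0.001, "z": 0.08, "rx": 0, "ry": 0, "rz": 0, "claw": -1},
  {"x": -0.0033, "y": -0.0024, "z": 0.1, "rx": 0, "ry": 0, "rz": 0, "claw": -1},
  {"x": -0.0033, "y": -0.0024, "z": 0.11, "rx": 0, "ry": 0, "rz": 0, "claw": -1},
  {"x": -0.0033, "y": -0.0024, "z": 0.115, "rx": 0, "ry": 0, "rz": 0, "claw": -1},
  {"x": -0.0033, "y": -0.0024, "z": 0.117, "rx": 0, "ry": 0, "rz": 0, "claw": -1},
  {"x": -0.0033, "y": -0.0024, "z": 0.118, "rx": 0, "ry": 0, "rz": 0, "claw": -1},
  {"x": -0.0033, "y": -0.0024, "z": 0.118, "rx": 0, "ry": 0, "rz": 0, "claw": -1},
])

```text
time: 14.12
tool_pos: [0.6274, 0.1187, 0.075]
tool_rot: [3.106, -0.0, 1.571]
contact_force: [0.6, -0.0, -3.3]
opening: 0.0073
grip_force: 39.9
```

Emit:
step_arm([
  {"x": 0, "y": 0, "z": 0.001, "rx": 0, "ry": 0, "rz": 0, "claw": -1},
  {"x": 0, "y": 0, "z": 0.001, "rx": 0, "ry": 0, "rz": 0, "claw": -1},
  {"x": 0, "y": 0, "z": 0.001, "rx": 0, "ry": 0, "rz": 0, "claw": -1},
])

```text
time: 14.37
tool_pos: [0.6271, 0.1187, 0.0739]
tool_rot: [3.107, -0.0, 1.571]
contact_force: [-0.0, 0.4, -3.0]
opening: 0.0072
grip_force: 39.9
```

Emit:
step_arm([
  {"x": 0, "y": 0, "z": 0.001, "rx": 0, "ry": 0, "rz": 0, "claw": -1},
  {"x": 0, "y": 0, "z": 0.001, "rx": 0, "ry": 0, "rz": 0, "claw": -1},
  {"x": 0, "y": 0, "z": 0.001, "rx": 0, "ry": 0, "rz": 0, "claw": -1},
])

```text
time: 14.62
tool_pos: [0.627, 0.1187, 0.0732]
tool_rot: [3.107, -0.0, 1.571]
contact_force: [-1.4, -0.4, 0.8]
opening: 0.0076
grip_force: 39.9
```

Emit:
step_arm([
  {"x": 0, "y": 0, "z": 0.0006, "rx": 0, "ry": 0, "rz": 0, "claw": -1},
  {"x": 0, "y": 0, "z": 0.0006, "rx": 0, "ry": 0, "rz": 0, "claw": -0.75},
  {"x": 0, "y": 0, "z": 0.0006, "rx": 0, "ry": 0, "rz": 0, "claw": -0.5},
  {"x": 0, "y": 0, "z": 0.0006, "rx": 0, "ry": 0, "rz": 0, "claw": -0.3},
  {"x": 0, "y": 0, "z": 0.0006, "rx": 0, "ry": 0, "rz": 0, "claw": -0.3},
  {"x": 0, "y": 0, "z": -0.02, "rx": 0, "ry": 0, "rz": 0, "claw": -0.3},
  {"x": 0, "y": 0, "z": -0.05, "rx": 0, "ry": 0, "rz": 0, "claw": -0.3},
  {"x": 0, "y": 0, "z": -0.1, "rx": 0.043, "ry": 0, "rz": 0, "claw": -0.3},
  {"x": 0, "y": 0, "z": -0.15, "rx": 0.043, "ry": 0, "rz": 0, "claw": -0.3},
  {"x": 0, "y": 0, "z": -0.18, "rx": 0.043, "ry": 0, "rz": 0, "claw": -0.3},
  {"x": 0, "y": 0, "z": -0.18, "rx": 0.043, "ry": 0, "rz": 0, "claw": -0.3},
  {"x": 0, "y": 0, "z": -0.18, "rx": 0.043, "ry": 0, "rz": 0, "claw": -0.3},
])

```text
time: 15.62
tool_pos: [0.623, 0.1187, 0.2091]
tool_rot: [3.138, -0.0, 1.571]
contact_force: [-0.6, 0.4, -0.7]
opening: 0.0323
grip_force: 0.0
```

Run:
```python
from h import *
po=pose();print(po[0],robot.observe()['tool_rot'],robot.observe()['opening'])
for c in ('scene','wrist'): tilt(c,(.672,.121),.047,.088,po)
for c in ('scene','wrist'): tilt(c,(.672,.121),.062,.068,po)
```

```text
[0.62298328 0.1186731  0.20905479] [ 3.13817756e+00 -2.99263203e-04  1.57081641e+00] 0.03227207877929198
scene c [0.6752 0.1212] slope [0.0043 0.0048 0.088 ] 159 bins 49
wrist c [0.675  0.1191] slope [0.0031 0.0021 0.091 ] 1204 bins 41
scene c [0.6745 0.122 ] slope [0.0049 0.0104 0.068 ] 145 bins 39
wrist c [0.675  0.1198] slope [0.0072 0.0001 0.0727] 1387 bins 41
```

Medium is nested and level, about 1 mm off concentric. Next is the small bowl.

Emit:
step_arm([
  {"x": -0.045, "y": -0.029, "z": 0, "rx": 0, "ry": 0, "rz": 0, "claw": -0.3},
  {"x": -0.09, "y": -0.058, "z": 0, "rx": 0, "ry": 0, "rz": 0, "claw": -0.3},
  {"x": -0.135, "y": -0.087, "z": 0, "rx": 0, "ry": 0, "rz": 0, "claw": -0.3},
  {"x": -0.18, "y": -0.116, "z": 0, "rx": 0, "ry": 0, "rz": 0, "claw": -0.3},
  {"x": -0.225, "y": -0.145, "z": 0, "rx": 0, "ry": 0, "rz": 0, "claw": -0.3},
  {"x": -0.27, "y": -0.174, "z": 0, "rx": 0, "ry": 0, "rz": 0, "claw": -0.3},
  {"x": -0.315, "y": -0.203, "z": 0, "rx": 0, "ry": 0, "rz": 0, "claw": -0.3},
  {"x": -0.36, "y": -0.232, "z": 0.03, "rx": 0, "ry": 0, "rz": 0, "claw": -0.3},
  {"x": -0.405, "y": -0.261, "z": 0.07, "rx": 0, "ry": 0, "rz": 0, "claw": -0.3},
  {"x": -0.441, "y": -0.2845, "z": 0.1, "rx": 0, "ry": 0, "rz": 0, "claw": -0.3},
  {"x": -0.441, "y": -0.2845, "z": 0.1, "rx": 0, "ry": 0, "rz": 0, "claw": -0.3},
  {"x": -0.441, "y": -0.2845, "z": 0.1, "rx": 0, "ry": 0, "rz": 0, "claw": -0.3},
], squeeze=40)

```text
time: 16.82
tool_pos: [0.4065, -0.2128, 0.1302]
tool_rot: [-3.137, -0.003, 1.567]
contact_force: [0.1, -0.7, -0.3]
opening: 0.0321
grip_force: 0.0
```

Emit:
step_arm([
  {"x": 0, "y": 0, "z": 0, "rx": 0, "ry": 0, "rz": 0, "claw": -0.3},
  {"x": 0, "y": 0, "z": 0, "rx": 0, "ry": 0, "rz": 0, "claw": -0.3},
  {"x": 0, "y": 0, "z": 0, "rx": 0, "ry": 0, "rz": 0, "claw": -0.3},
])

```text
time: 17.07
tool_pos: [0.4101, -0.2114, 0.1334]
tool_rot: [3.14, 0.001, 1.573]
contact_force: [-0.1, -0.3, -0.2]
opening: 0.032
grip_force: 0.0
```

Run:
```python
from h import *
po=pose();print(po[0],robot.observe()['tool_rot'],robot.observe()['opening'])
tilt('wrist',(.442,-.212),.033,.06,po); tilt('wrist',(.442,-.212),.033,.06,po)
```

```text
[ 0.41012682 -0.21135807  0.13335571] [3.14004414e+00 6.79686494e-04 1.57256837e+00] 0.03203633105761931
wrist c [ 0.4425 -0.214 ] slope [-0.0007  0.0034  0.0609] 1105 bins 40
wrist c [ 0.4426 -0.214 ] slope [-0.0004  0.0014  0.061 ] 1112 bins 40
```

Emit:
step_arm([
  {"x": -0.002, "y": -0.0007, "z": 0.04, "rx": 0, "ry": 0, "rz": 0, "claw": -0.3},
  {"x": -0.002, "y": -0.0007, "z": 0.075, "rx": 0, "ry": 0, "rz": 0, "claw": -0.3},
  {"x": -0.002, "y": -0.0007, "z": 0.1, "rx": 0, "ry": 0, "rz": 0, "claw": -0.3},
  {"x": -0.002, "y": -0.0007, "z": 0.1165, "rx": 0, "ry": 0, "rz": 0, "claw": -0.3},
  {"x": -0.002, "y": -0.0007, "z": 0.1165, "rx": 0, "ry": 0, "rz": 0, "claw": -0.3},
  {"x": -0.002, "y": -0.0007, "z": 0.1165, "rx": 0, "ry": 0, "rz": 0, "claw": -0.5},
  {"x": -0.002, "y": -0.0007, "z": 0.1165, "rx": 0, "ry": 0, "rz": 0, "claw": -0.7},
  {"x": -0.002, "y": -0.0007, "z": 0.1165, "rx": 0, "ry": 0, "rz": 0, "claw": -1},
  {"x": -0.002, "y": -0.0007, "z": 0.1165, "rx": 0, "ry": 0, "rz": 0, "claw": -1},
  {"x": -0.002, "y": -0.0007, "z": 0.1165, "rx": 0, "ry": 0, "rz": 0, "claw": -1},
  {"x": -0.002, "y": -0.0007, "z": 0.1165, "rx": 0, "ry": 0, "rz": 0, "claw": -1},
  {"x": -0.002, "y": -0.0007, "z": 0.1165, "rx": 0, "ry": 0, "rz": 0, "claw": -1},
])

```text
time: 18.17
tool_pos: [0.4091, -0.2142, 0.0461]
tool_rot: [3.14, 0.001, 1.571]
contact_force: [-0.1, -0.9, 5.8]
opening: 0.0088
grip_force: 38.5
```

Emit:
step_arm([
  {"x": 0, "y": 0, "z": -0.01, "rx": 0, "ry": 0, "rz": 0, "claw": -1},
  {"x": 0, "y": 0, "z": -0.03, "rx": 0, "ry": 0, "rz": 0, "claw": -1},
  {"x": 0, "y": 0, "z": -0.06, "rx": 0, "ry": 0, "rz": 0, "claw": -1},
  {"x": 0, "y": 0, "z": -0.09, "rx": 0, "ry": 0, "rz": 0, "claw": -1},
  {"x": 0, "y": 0, "z": -0.12, "rx": 0, "ry": 0, "rz": 0, "claw": -1},
  {"x": 0, "y": 0, "z": -0.15, "rx": 0, "ry": 0, "rz": 0, "claw": -1},
  {"x": 0, "y": 0, "z": -0.18, "rx": 0, "ry": 0, "rz": 0, "claw": -1},
  {"x": 0, "y": 0, "z": -0.19, "rx": 0, "ry": 0, "rz": 0, "claw": -1},
  {"x": 0, "y": 0, "z": -0.19, "rx": 0, "ry": 0, "rz": 0, "claw": -1},
  {"x": 0, "y": 0, "z": -0.19, "rx": 0, "ry": 0, "rz": 0, "claw": -1},
])

```text
time: 19.0
tool_pos: [0.4079, -0.2133, 0.1871]
tool_rot: [-3.141, -0.001, 1.571]
contact_force: [-1.2, 0.6, -1.3]
opening: 0.0089
grip_force: 38.3
```

Run:
```python
from h import *
po=pose();print(po[0],robot.observe()['tool_rot'],robot.observe()['opening'])
for c in ('scene','wrist','wrist'): tilt(c,(.442,-.213),.033,.2,po)
```

```text
[ 0.40794052 -0.21329388  0.18707969] [-3.14093454e+00 -5.83555388e-04  1.57079904e+00] 0.008913793459320364
scene c [ 0.4418 -0.2101] slope [-0.0322  0.0093  0.1999] 74 bins 42
wrist c [ 0.4409 -0.213 ] slope [-0.0194  0.0053  0.2012] 1648 bins 28
wrist c [ 0.4408 -0.213 ] slope [-0.0181  0.0015  0.2013] 1650 bins 26
```

Emit:
step_arm([
  {"x": 0.013, "y": 0.009, "z": 0, "rx": -0.01, "ry": 0, "rz": 0, "claw": -1},
  {"x": 0.043, "y": 0.03, "z": 0, "rx": -0.02, "ry": 0, "rz": 0, "claw": -1},
  {"x": 0.086, "y": 0.06, "z": 0, "rx": -0.025, "ry": 0, "rz": 0, "claw": -1},
  {"x": 0.129, "y": 0.09, "z": 0, "rx": -0.025, "ry": 0, "rz": 0, "claw": -1},
  {"x": 0.172, "y": 0.12, "z": 0, "rx": -0.025, "ry": 0, "rz": 0, "claw": -1},
  {"x": 0.215, "y": 0.15, "z": 0, "rx": -0.025, "ry": 0, "rz": 0, "claw": -1},
  {"x": 0.258, "y": 0.18, "z": 0, "rx": -0.025, "ry": 0, "rz": 0, "claw": -1},
  {"x": 0.301, "y": 0.21, "z": 0, "rx": -0.025, "ry": 0, "rz": 0, "claw": -1},
  {"x": 0.344, "y": 0.24, "z": 0, "rx": -0.025, "ry": 0, "rz": 0, "claw": -1},
  {"x": 0.387, "y": 0.27, "z": 0, "rx": -0.025, "ry": 0, "rz": 0, "claw": -1},
  {"x": 0.42, "y": 0.293, "z": 0, "rx": -0.025, "ry": 0, "rz": 0, "claw": -1},
  {"x": 0.438, "y": 0.3055, "z": 0, "rx": -0.025, "ry": 0, "rz": 0, "claw": -1},
])

```text
time: 20.15
tool_pos: [0.6383, 0.1195, 0.186]
tool_rot: [3.123, -0.002, 1.574]
contact_force: [-0.5, -0.2, -1.5]
opening: 0.0089
grip_force: 38.3
```

Emit:
step_arm([
  {"x": 0.0064, "y": 0.0045, "z": 0, "rx": 0, "ry": 0, "rz": 0, "claw": -1},
  {"x": 0.0064, "y": 0.0045, "z": 0, "rx": 0, "ry": 0, "rz": 0, "claw": -1},
  {"x": 0.0064, "y": 0.0045, "z": 0, "rx": 0, "ry": 0, "rz": 0, "claw": -1},
  {"x": 0.0064, "y": 0.0045, "z": 0, "rx": 0, "ry": 0, "rz": 0, "claw": -1},
])

```text
time: 20.48
tool_pos: [0.6402, 0.1187, 0.1875]
tool_rot: [3.123, 0.0, 1.57]
contact_force: [-0.5, -0.1, -1.7]
opening: 0.009
grip_force: 38.3
```

Run:
```python
from h import *
po=pose();print(po[0],robot.observe()['tool_rot'],robot.observe()['opening'])
for c in ('scene','wrist','wrist'): tilt(c,(.6735,.12),.033,.2,po)
for c in ('scene','wrist'): tilt(c,(.6735,.12),.047,.088,po)
```

```text
[0.64023967 0.1187429  0.18750638] [3.12295054e+00 2.56208250e-04 1.56982796e+00] 0.008957883359912978
scene c [0.6742 0.1211] slope [-0.0024  0.0044  0.2011] 99 bins 41
wrist c [0.673  0.1189] slope [0.0007 0.0004 0.2023] 1650 bins 28
wrist c [0.673 0.119] slope [0.0022 0.0008 0.2023] 1653 bins 27
scene c [0.6758 0.1223] slope [-0.0002  0.0034  0.0886] 139 bins 50
wrist c [0.6732 0.1191] slope [-0.0014  0.0019  0.0883] 990 bins 31
```

Emit:
step_arm([
  {"x": 0.0007, "y": 0.0007, "z": 0.01, "rx": 0, "ry": 0, "rz": 0, "claw": -1},
  {"x": 0.0007, "y": 0, "z": 0.03, "rx": 0, "ry": 0, "rz": 0, "claw": -1},
  {"x": 0.0007, "y": -0.0004, "z": 0.055, "rx": 0, "ry": 0, "rz": 0, "claw": -1},
  {"x": 0.0007, "y": -0.001, "z": 0.08, "rx": 0, "ry": 0, "rz": 0, "claw": -1},
  {"x": 0.0007, "y": -0.0013, "z": 0.1, "rx": 0, "ry": 0, "rz": 0, "claw": -1},
  {"x": 0.0007, "y": -0.0016, "z": 0.113, "rx": 0, "ry": 0, "rz": 0, "claw": -1},
  {"x": 0.0007, "y": -0.0016, "z": 0.119, "rx": 0, "ry": 0, "rz": 0, "claw": -1},
  {"x": 0.0007, "y": -0.0016, "z": 0.122, "rx": 0, "ry": 0, "rz": 0, "claw": -1},
  {"x": 0.0007, "y": -0.0016, "z": 0.123, "rx": 0, "ry": 0, "rz": 0, "claw": -1},
  {"x": 0.0007, "y": -0.0016, "z": 0.123, "rx": 0, "ry": 0, "rz": 0, "claw": -1},
])

```text
time: 21.57
tool_pos: [0.642, 0.1202, 0.0963]
tool_rot: [3.12, -0.0, 1.571]
contact_force: [-0.3, 0.5, -1.8]
opening: 0.009
grip_force: 38.3
```

Emit:
step_arm([
  {"x": 0, "y": 0, "z": 0.001, "rx": 0, "ry": 0, "rz": 0, "claw": -1},
  {"x": 0, "y": 0, "z": 0.001, "rx": 0, "ry": 0, "rz": 0, "claw": -1},
  {"x": 0, "y": 0, "z": 0.001, "rx": 0, "ry": 0, "rz": 0, "claw": -1},
])

```text
time: 21.82
tool_pos: [0.6418, 0.1202, 0.0953]
tool_rot: [3.121, -0.0, 1.571]
contact_force: [0.6, -0.4, -1.8]
opening: 0.0088
grip_force: 38.3
```

Emit:
step_arm([
  {"x": 0, "y": 0, "z": 0.001, "rx": 0, "ry": 0, "rz": 0, "claw": -1},
  {"x": 0, "y": 0, "z": 0.001, "rx": 0, "ry": 0, "rz": 0, "claw": -1},
  {"x": 0, "y": 0, "z": 0.001, "rx": 0, "ry": 0, "rz": 0, "claw": -1},
])

```text
time: 22.07
tool_pos: [0.6417, 0.1203, 0.0943]
tool_rot: [3.121, -0.0, 1.571]
contact_force: [0.3, 0.7, -0.7]
opening: 0.009
grip_force: 38.3
```

Emit:
step_arm([
  {"x": 0, "y": 0, "z": 0.0008, "rx": 0, "ry": 0, "rz": 0, "claw": -1},
  {"x": 0, "y": 0, "z": 0.0008, "rx": 0, "ry": 0, "rz": 0, "claw": -1},
  {"x": 0, "y": 0, "z": 0.0008, "rx": 0, "ry": 0, "rz": 0, "claw": -1},
])

```text
time: 22.32
tool_pos: [0.6417, 0.1203, 0.0942]
tool_rot: [3.121, -0.0, 1.571]
contact_force: [-2.4, 1.0, 5.6]
opening: 0.0086
grip_force: 38.4
```

Contact felt, so I release and rise.

Emit:
step_arm([
  {"x": 0, "y": 0, "z": 0, "rx": 0, "ry": 0, "rz": 0, "claw": -0.75},
  {"x": 0, "y": 0, "z": 0, "rx": 0, "ry": 0, "rz": 0, "claw": -0.5},
  {"x": 0, "y": 0, "z": 0, "rx": 0, "ry": 0, "rz": 0, "claw": -0.4},
  {"x": 0, "y": 0, "z": 0, "rx": 0, "ry": 0, "rz": 0, "claw": -0.4},
  {"x": 0, "y": 0, "z": -0.02, "rx": 0, "ry": 0, "rz": 0, "claw": -0.4},
  {"x": 0, "y": 0, "z": -0.05, "rx": 0, "ry": 0, "rz": 0, "claw": -0.4},
  {"x": 0, "y": 0, "z": -0.1, "rx": 0.025, "ry": 0, "rz": 0, "claw": -0.4},
  {"x": 0, "y": 0, "z": -0.15, "rx": 0.025, "ry": 0, "rz": 0, "claw": 0},
  {"x": 0, "y": 0, "z": -0.16, "rx": 0.025, "ry": 0, "rz": 0, "claw": 0.5},
  {"x": 0, "y": 0, "z": -0.16, "rx": 0.025, "ry": 0, "rz": 0, "claw": 1},
  {"x": 0, "y": 0, "z": -0.16, "rx": 0.025, "ry": 0, "rz": 0, "claw": 1},
  {"x": 0, "y": 0, "z": -0.16, "rx": 0.025, "ry": 0, "rz": 0, "claw": 1},
])

```text
time: 23.32
tool_pos: [0.6383, 0.1201, 0.2113]
tool_rot: [-3.138, 0.0, 1.571]
contact_force: [0.9, -0.6, -1.0]
opening: 0.0564
grip_force: 0.0
```

Run:
```python
from h import *
po=pose();print(po[0],robot.observe()['tool_rot'],robot.observe()['opening'])
for R,z in ((.033,.108),(.047,.088),(.062,.068)):
    for c in ('scene','wrist'): tilt(c,(.6735,.12),R,z,po)
```

```text
[0.6382757  0.12008766 0.21127435] [-3.13811091e+00  1.61514336e-04  1.57068404e+00] 0.05644659710724749
scene c [0.6765 0.1231] slope [0.0061 0.0045 0.1079] 119 bins 50
wrist c [0.6747 0.1212] slope [-0.0008  0.0033  0.1092] 1169 bins 51
scene c [0.6755 0.1214] slope [0.0015 0.     0.0885] 108 bins 37
wrist c [0.6734 0.1192] slope [-0.      0.0005  0.0888] 1379 bins 50
scene c [0.6742 0.1223] slope [-0.0052  0.0011  0.0684] 146 bins 38
wrist c [0.6718 0.1198] slope [-0.0017  0.0003  0.0681] 1547 bins 51
```

All three bowls are nested and level. Next is the jar.

Emit:
step_arm([
  {"x": -0.05, "y": -0.0105, "z": 0, "rx": 0, "ry": 0, "rz": 0, "claw": 1},
  {"x": -0.1, "y": -0.021, "z": 0, "rx": 0, "ry": 0, "rz": 0, "claw": 1},
  {"x": -0.15, "y": -0.0315, "z": 0, "rx": 0, "ry": 0, "rz": 0, "claw": 1},
  {"x": -0.2, "y": -0.042, "z": 0, "rx": 0, "ry": 0, "rz": 0, "claw": 1},
  {"x": -0.25, "y": -0.0525, "z": 0, "rx": 0, "ry": 0, "rz": 0, "claw": 1},
  {"x": -0.3, "y": -0.063, "z": 0, "rx": 0, "ry": 0, "rz": 0, "claw": 1},
  {"x": -0.35, "y": -0.0735, "z": 0, "rx": 0, "ry": 0, "rz": 0, "claw": 1},
  {"x": -0.4, "y": -0.084, "z": 0, "rx": 0, "ry": 0, "rz": 0, "claw": 1},
  {"x": -0.45, "y": -0.0945, "z": 0, "rx": 0, "ry": 0, "rz": 0, "claw": 1},
  {"x": -0.5, "y": -0.105, "z": 0, "rx": 0, "ry": 0, "rz": 0, "claw": 1},
  {"x": -0.55, "y": -0.1155, "z": 0, "rx": 0, "ry": 0, "rz": 0, "claw": 1},
  {"x": -0.6, "y": -0.126, "z": 0, "rx": 0, "ry": 0, "rz": 0, "claw": 1},
], squeeze=30)

```text
time: 24.62
tool_pos: [0.5439, -0.3316, 0.2132]
tool_rot: [-3.142, -0.0, 1.571]
contact_force: [0.7, -0.7, -0.3]
opening: 0.0921
grip_force: 0.0
```

Emit:
step_arm([
  {"x": -0.04, "y": -0.008, "z": 0.02, "rx": 0, "ry": 0, "rz": 0, "claw": 1},
  {"x": -0.077, "y": -0.016, "z": 0.04, "rx": 0, "ry": 0, "rz": 0, "claw": 1},
  {"x": -0.077, "y": -0.016, "z": 0.06, "rx": 0, "ry": 0, "rz": 0, "claw": 1},
  {"x": -0.077, "y": -0.016, "z": 0.06, "rx": 0, "ry": 0, "rz": 0, "claw": 1},
  {"x": -0.077, "y": -0.016, "z": 0.06, "rx": 0, "ry": 0, "rz": 0, "claw": 1},
  {"x": -0.077, "y": -0.016, "z": 0.06, "rx": 0, "ry": 0, "rz": 0, "claw": 1},
])

```text
time: 25.12
tool_pos: [0.5333, -0.3869, 0.1692]
tool_rot: [3.141, 0.0, 1.572]
contact_force: [-0.7, 0.5, 0.0]
opening: 0.0921
grip_force: 0.0
```

Run:
```python
from h import *
po=pose();print(po[0],robot.observe()['tool_rot'],robot.observe()['opening'])
for c in ('top','scene','wrist','wrist'): tilt(c,(.5315,-.388),.028,.068,po)
```

```text
[ 0.53333909 -0.38692619  0.1692452 ] [3.14071666e+00 3.19110968e-04 1.57178192e+00] 0.09209411894052648
top c [ 0.5298 -0.3887] slope [ 0.061  -0.0034  0.0668] 16 bins 11
scene c [ 0.5344 -0.3873] slope [-0.0132  0.0205  0.0669] 49 bins 44
wrist c [ 0.5312 -0.3904] slope [-0.0015  0.003   0.0683] 766 bins 51
wrist c [ 0.5313 -0.3903] slope [0.0002 0.0038 0.0683] 763 bins 51
```

Emit:
step_arm([
  {"x": -0.003, "y": -0.0024, "z": 0.04, "rx": 0, "ry": 0, "rz": 0, "claw": 1},
  {"x": -0.003, "y": -0.0024, "z": 0.08, "rx": 0, "ry": 0, "rz": 0, "claw": 1},
  {"x": -0.003, "y": -0.0024, "z": 0.12, "rx": 0, "ry": 0, "rz": 0, "claw": 1},
  {"x": -0.003, "y": -0.0024, "z": 0.15, "rx": 0, "ry": 0, "rz": 0, "claw": 1},
  {"x": -0.003, "y": -0.0024, "z": 0.172, "rx": 0, "ry": 0, "rz": 0, "claw": 1},
  {"x": -0.003, "y": -0.0024, "z": 0.183, "rx": 0, "ry": 0, "rz": 0, "claw": 1},
  {"x": -0.003, "y": -0.0024, "z": 0.183, "rx": 0, "ry": 0, "rz": 0, "claw": 0.5},
  {"x": -0.003, "y": -0.0024, "z": 0.183, "rx": 0, "ry": 0, "rz": 0, "claw": 0.3},
  {"x": -0.003, "y": -0.0024, "z": 0.183, "rx": 0, "ry": 0, "rz": 0, "claw": 0},
  {"x": -0.003, "y": -0.0024, "z": 0.183, "rx": 0, "ry": 0, "rz": 0, "claw": -0.5},
  {"x": -0.003, "y": -0.0024, "z": 0.183, "rx": 0, "ry": 0, "rz": 0, "claw": -0.5},
  {"x": -0.003, "y": -0.0024, "z": 0.183, "rx": 0, "ry": 0, "rz": 0, "claw": -0.5},
])

```text
time: 26.32
tool_pos: [0.5313, -0.3902, 0.0324]
tool_rot: [3.14, 0.001, 1.571]
contact_force: [0.3, 0.1, 4.3]
opening: 0.0604
grip_force: 30.0
```

Emit:
step_arm([
  {"x": 0, "y": 0, "z": 0, "rx": 0, "ry": 0, "rz": 0, "claw": -0.5},
  {"x": 0, "y": 0, "z": -0.01, "rx": 0, "ry": 0, "rz": 0, "claw": -0.5},
  {"x": 0, "y": 0, "z": -0.03, "rx": 0, "ry": 0, "rz": 0, "claw": -0.5},
  {"x": 0, "y": 0, "z": -0.06, "rx": 0, "ry": 0, "rz": 0, "claw": -0.5},
  {"x": 0, "y": 0, "z": -0.09, "rx": 0, "ry": 0, "rz": 0, "claw": -0.5},
  {"x": 0, "y": 0, "z": -0.12, "rx": 0, "ry": 0, "rz": 0, "claw": -0.5},
  {"x": 0, "y": 0, "z": -0.13, "rx": 0, "ry": 0, "rz": 0, "claw": -0.5},
  {"x": 0, "y": 0, "z": -0.13, "rx": 0, "ry": 0, "rz": 0, "claw": -0.5},
  {"x": 0, "y": 0, "z": -0.13, "rx": 0, "ry": 0, "rz": 0, "claw": -0.5},
])

```text
time: 27.07
tool_pos: [0.5306, -0.3895, 0.1279]
tool_rot: [-3.141, -0.001, 1.571]
contact_force: [-0.4, 0.4, -2.4]
opening: 0.0602
grip_force: 30.0
```

Emit:
step_arm([
  {"x": 0.011, "y": 0.005, "z": 0, "rx": 0, "ry": 0, "rz": 0, "claw": -0.5},
  {"x": 0.037, "y": 0.0172, "z": 0, "rx": 0, "ry": 0, "rz": 0, "claw": -0.5},
  {"x": 0.074, "y": 0.0344, "z": 0, "rx": 0, "ry": 0, "rz": 0, "claw": -0.5},
  {"x": 0.113, "y": 0.0526, "z": 0, "rx": 0, "ry": 0, "rz": 0, "claw": -0.5},
  {"x": 0.152, "y": 0.0707, "z": 0, "rx": 0, "ry": 0, "rz": 0, "claw": -0.5},
  {"x": 0.191, "y": 0.0889, "z": 0, "rx": 0, "ry": 0, "rz": 0, "claw": -0.5},
  {"x": 0.23, "y": 0.107, "z": 0, "rx": 0, "ry": 0, "rz": 0, "claw": -0.5},
  {"x": 0.269, "y": 0.1252, "z": 0, "rx": 0, "ry": 0, "rz": 0, "claw": -0.5},
  {"x": 0.308, "y": 0.1433, "z": 0, "rx": 0, "ry": 0, "rz": 0, "claw": -0.5},
  {"x": 0.345, "y": 0.1606, "z": 0, "rx": 0, "ry": 0, "rz": 0, "claw": -0.5},
  {"x": 0.368, "y": 0.1713, "z": 0, "rx": 0, "ry": 0, "rz": 0, "claw": -0.5},
  {"x": 0.3753, "y": 0.1747, "z": 0, "rx": 0, "ry": 0, "rz": 0, "claw": -0.5},
])

```text
time: 28.07
tool_pos: [0.6621, -0.1037, 0.1265]
tool_rot: [-3.139, -0.002, 1.575]
contact_force: [-0.1, -0.8, -2.7]
opening: 0.0601
grip_force: 30.0
```

Emit:
step_arm([
  {"x": 0, "y": 0, "z": 0, "rx": 0, "ry": 0, "rz": 0, "claw": -0.5},
  {"x": 0, "y": 0, "z": 0, "rx": 0, "ry": 0, "rz": 0, "claw": -0.5},
  {"x": 0, "y": 0, "z": 0, "rx": 0, "ry": 0, "rz": 0, "claw": -0.5},
])

```text
time: 28.32
tool_pos: [0.6612, -0.1094, 0.1279]
tool_rot: [-3.14, 0.0, 1.57]
contact_force: [-0.6, -0.9, -2.2]
opening: 0.06
grip_force: 30.0
```

Run:
```python
from h import *
po=pose();print(po[0],robot.observe()['tool_rot'],robot.observe()['opening'])
for c in ('scene','wrist','wrist'): tilt(c,(.6615,-.108),.028,.163,po)
a,X=meas('wrist',['square_bat'],po); cv2.imwrite('pics/w2.png',a); meas('scene',['square_bat'])
```

```text
[ 0.66118741 -0.10943664  0.12789645] [-3.14018318e+00  1.68447399e-05  1.56965138e+00] 0.06001586560999631
scene c [ 0.6613 -0.1051] slope [-0.2104  0.1533  0.1618] 45 bins 31
wrist c [ 0.6622 -0.11  ] slope [-0.0015 -0.1884  0.1689] 1240 bins 28
wrist c [ 0.6621 -0.11  ] slope [-0.0044 -0.2158  0.1696] 1245 bins 28
wrist square_bat 15260 c [ 0.6638 -0.102 ] (75.1, array([123., 140.])) mean [ 0.6622 -0.0803  0.0119] zmed 0.0119
scene square_bat 1471 c [ 0.6641 -0.1068] (75.3, array([147., 140.])) mean [ 0.6656 -0.1047  0.0117] zmed 0.0116
```

View pics/w2.png

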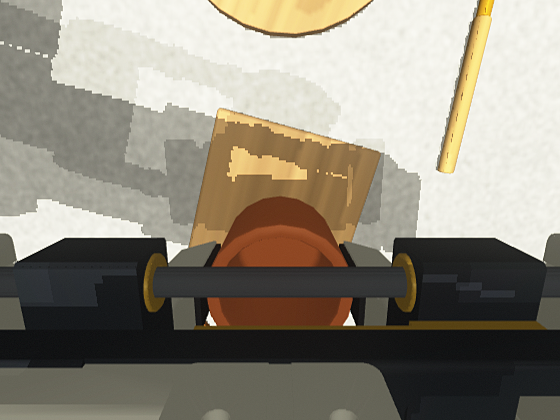

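The wrist view shows the jar held at (285,260) over the square bat (285,180). The fitted tilt may be an artefact of the visible outer wall, so I check the rim profile directly.

Run:
```python
from h import *
po=pose()
for c in ('wrist','scene'):
    a,d=read_camera(c); X=cloud(c,d,po); 
    if c=='scene': cv2.imwrite('pics/s3.png',cv2.resize(a[130:290,100:330],None,fx=3,fy=3))
    P=X[(d>0)&(abs(X[...,0]-.6615)<.012)&(abs(X[...,1]+.109)<.045)&(X[...,2]>.05)&(X[...,2]<.18)]
    for y in np.arange(-.15,-.06,.006):
        q=P[abs(P[:,1]-y)<.003]
        if len(q): print(c,round(y,3),len(q),np.round([q[:,2].min(),q[:,2].max()],3))
```

```text
wrist -0.138 65 [0.12  0.147]
wrist -0.132 1277 [0.121 0.153]
wrist -0.12 344 [0.103 0.106]
wrist -0.114 378 [0.103 0.107]
wrist -0.108 375 [0.103 0.107]
wrist -0.102 16 [0.104 0.107]
wrist -0.09 11 [0.162 0.165]
wrist -0.084 824 [0.109 0.167]
wrist -0.078 1410 [0.109 0.167]
scene -0.138 8 [0.129 0.144]
scene -0.132 48 [0.126 0.161]
scene -0.126 8 [0.135 0.164]
scene -0.12 1 [0.16 0.16]
scene -0.09 1 [0.16 0.16]
scene -0.084 50 [0.097 0.164]
scene -0.078 102 [0.102 0.167]
scene -0.072 7 [0.123 0.161]
```

View pics/s3.png

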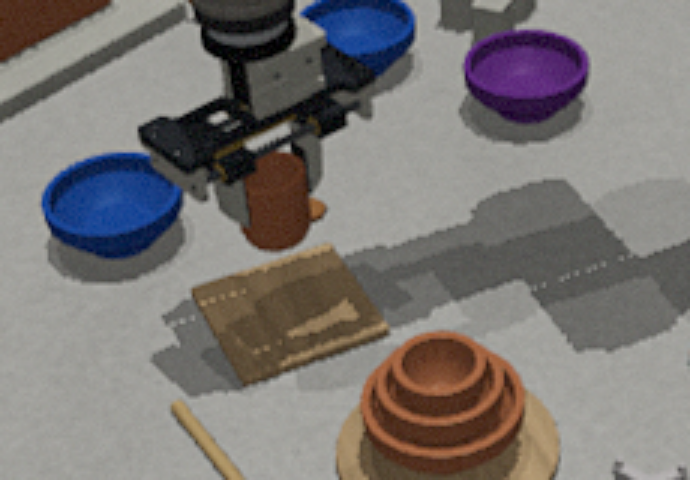

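The enlarged scene view shows the jar upright in the gripper at (278,205) and the nested stack intact at (440,400). Its inner floor measures flat, so I lower it.

Emit:
step_arm([
  {"x": 0, "y": 0, "z": 0.01, "rx": 0, "ry": 0, "rz": 0, "claw": -0.5},
  {"x": 0, "y": 0, "z": 0.03, "rx": 0, "ry": 0, "rz": 0, "claw": -0.5},
  {"x": 0, "y": 0, "z": 0.055, "rx": 0, "ry": 0, "rz": 0, "claw": -0.5},
  {"x": 0, "y": 0, "z": 0.08, "rx": 0, "ry": 0, "rz": 0, "claw": -0.5},
  {"x": 0, "y": 0, "z": 0.097, "rx": 0, "ry": 0, "rz": 0, "claw": -0.5},
  {"x": 0, "y": 0, "z": 0.105, "rx": 0, "ry": 0, "rz": 0, "claw": -0.5},
  {"x": 0, "y": 0, "z": 0.108, "rx": 0, "ry": 0, "rz": 0, "claw": -0.5},
  {"x": 0, "y": 0, "z": 0.109, "rx": 0, "ry": 0, "rz": 0, "claw": -0.5},
  {"x": 0, "y": 0, "z": 0.109, "rx": 0, "ry": 0, "rz": 0, "claw": -0.5},
])

```text
time: 29.42
tool_pos: [0.6625, -0.1085, 0.0476]
tool_rot: [3.14, 0.0, 1.571]
contact_force: [0.2, -0.1, -2.0]
opening: 0.0606
grip_force: 30.0
```

Emit:
step_arm([
  {"x": 0, "y": 0, "z": 0.001, "rx": 0, "ry": 0, "rz": 0, "claw": -0.5},
  {"x": 0, "y": 0, "z": 0.001, "rx": 0, "ry": 0, "rz": 0, "claw": -0.5},
  {"x": 0, "y": 0, "z": 0.0015, "rx": 0, "ry": 0, "rz": 0, "claw": -0.5},
  {"x": 0, "y": 0, "z": 0.0015, "rx": 0, "ry": 0, "rz": 0, "claw": -0.5},
])

```text
time: 29.75
tool_pos: [0.6621, -0.1083, 0.0462]
tool_rot: [3.141, 0.0, 1.571]
contact_force: [-0.3, -0.1, -1.8]
opening: 0.0603
grip_force: 30.0
```

Emit:
step_arm([
  {"x": 0, "y": 0, "z": 0.001, "rx": 0, "ry": 0, "rz": 0, "claw": -0.5},
  {"x": 0, "y": 0, "z": 0.001, "rx": 0, "ry": 0, "rz": 0, "claw": -0.5},
  {"x": 0, "y": 0, "z": 0.001, "rx": 0, "ry": 0, "rz": 0, "claw": -0.5},
])

```text
time: 30.0
tool_pos: [0.6619, -0.1083, 0.045]
tool_rot: [-3.142, -0.0, 1.571]
contact_force: [0.2, 0.5, -2.2]
opening: 0.0603
grip_force: 30.0
```

Emit:
step_arm([
  {"x": 0, "y": 0, "z": 0.001, "rx": 0, "ry": 0, "rz": 0, "claw": -0.5},
  {"x": 0, "y": 0, "z": 0.001, "rx": 0, "ry": 0, "rz": 0, "claw": -0.5},
  {"x": 0, "y": 0, "z": 0.001, "rx": 0, "ry": 0, "rz": 0, "claw": -0.5},
])

```text
time: 30.25
tool_pos: [0.662, -0.1083, 0.0444]
tool_rot: [3.141, -0.0, 1.571]
contact_force: [0.0, 0.9, -0.6]
opening: 0.0605
grip_force: 30.0
```

Emit:
step_arm([
  {"x": 0, "y": 0, "z": 0.0007, "rx": 0, "ry": 0, "rz": 0, "claw": -0.5},
  {"x": 0, "y": 0, "z": 0.0007, "rx": 0, "ry": 0, "rz": 0, "claw": -0.5},
  {"x": 0, "y": 0, "z": 0.0007, "rx": 0, "ry": 0, "rz": 0, "claw": 0.5},
  {"x": 0, "y": 0, "z": 0.0007, "rx": 0, "ry": 0, "rz": 0, "claw": 0.9},
  {"x": 0, "y": 0, "z": 0.0007, "rx": 0, "ry": 0, "rz": 0, "claw": 0.9},
  {"x": 0, "y": 0, "z": 0.0007, "rx": 0, "ry": 0, "rz": 0, "claw": 0.9},
  {"x": 0, "y": 0, "z": -0.02, "rx": 0, "ry": 0, "rz": 0, "claw": 0.9},
  {"x": 0, "y": 0, "z": -0.06, "rx": 0, "ry": 0, "rz": 0, "claw": 0.9},
  {"x": 0, "y": 0, "z": -0.11, "rx": 0, "ry": 0, "rz": 0, "claw": 0.9},
  {"x": 0, "y": 0, "z": -0.16, "rx": 0, "ry": 0, "rz": 0, "claw": 0.9},
  {"x": 0, "y": 0, "z": -0.2, "rx": 0, "ry": 0, "rz": 0, "claw": 0.9},
  {"x": 0, "y": 0, "z": -0.2, "rx": 0, "ry": 0, "rz": 0, "claw": 0.9},
])

```text
time: 31.25
tool_pos: [0.665, -0.1091, 0.2024]
tool_rot: [3.129, 0.003, 1.571]
contact_force: [0.2, 0.7, 1.0]
opening: 0.0876
grip_force: 0.0
```

Emit:
step_arm([
  {"x": 0, "y": 0, "z": 0, "rx": 0, "ry": 0, "rz": 0, "claw": 0.3},
  {"x": 0, "y": 0, "z": 0, "rx": 0, "ry": 0, "rz": 0, "claw": 0.3},
  {"x": 0, "y": 0, "z": 0, "rx": 0, "ry": 0, "rz": 0, "claw": 0.3},
])

```text
time: 31.5
tool_pos: [0.6611, -0.1081, 0.1924]
tool_rot: [-3.138, -0.001, 1.571]
contact_force: [0.2, -0.3, 0.3]
opening: 0.0716
grip_force: 0.0
```

Run:
```python
from h import *
po=pose();print(po[0],robot.observe()['tool_rot'],robot.observe()['opening'])
for c in ('top','scene','wrist','wrist'): tilt(c,(.662,-.1085),.028,.080,po)
```

```text
[ 0.66110935 -0.10813545  0.19235432] [-3.13845703e+00 -9.45624792e-04  1.57075379e+00] 0.07155133583807667Traceback (most recent call last):
  File "<stdin>", line 3, in <module>
  File "h.py", line 47, in tilt
    c=c+0.5*(circ(X[keep][:,:2],R)[0][:2]-c) if k>3 else c
             ~~~~^^^^^^^^^^^^^^^^^
  File "h.py", line 14, in circ
    c0=(p.min(0)+p.max(0))/2
        ~~~~~^^^
    return umr_minimum(a, axis, None, out, keepdims, initial, where)
ValueError: zero-size array to reduction operation minimum which has no identity
```

Run:
```python
from h import *
po=pose();print(po[0],robot.observe()['tool_rot'])
for c in ('scene','wrist','wrist'): tilt(c,(.662,-.1085),.028,.080,po)
meas('wrist',['square_bat'],po)
```

```text
[ 0.6611517  -0.1081411   0.19226859] [-3.13832805e+00 -1.01441187e-03  1.57070544e+00]
scene c [ 0.6654 -0.1053] slope [0.0239 0.0095 0.0798] 71 bins 47
wrist c [ 0.6627 -0.1083] slope [-0.0003  0.0014  0.0807] 721 bins 51
wrist c [ 0.6626 -0.1083] slope [0.0001 0.0018 0.0805] 719 bins 51
wrist square_bat 12600 c [ 0.6615 -0.11  ] (75.0, array([139., 140.])) mean [ 0.6612 -0.1011  0.0118] zmed 0.0118
```

Emit:
step_arm([
  {"x": 0.04, "y": -0.034, "z": 0, "rx": 0, "ry": 0, "rz": 0, "claw": 0},
  {"x": 0.08, "y": -0.068, "z": 0, "rx": 0, "ry": 0, "rz": 0, "claw": 0},
  {"x": 0.12, "y": -0.102, "z": 0, "rx": 0, "ry": 0, "rz": 0, "claw": 0},
  {"x": 0.16, "y": -0.137, "z": 0, "rx": 0, "ry": 0, "rz": 0, "claw": 0},
  {"x": 0.2, "y": -0.172, "z": 0, "rx": 0, "ry": 0, "rz": 0, "claw": 0},
  {"x": 0.24, "y": -0.207, "z": 0, "rx": 0, "ry": 0, "rz": 0, "claw": 0},
  {"x": 0.28, "y": -0.242, "z": 0, "rx": 0, "ry": 0, "rz": 0, "claw": 0},
  {"x": 0.32, "y": -0.277, "z": 0, "rx": 0, "ry": 0, "rz": 0, "claw": 0},
  {"x": 0.35, "y": -0.305, "z": 0.02, "rx": 0, "ry": 0, "rz": 0, "claw": 0},
  {"x": 0.357, "y": -0.312, "z": 0.05, "rx": 0, "ry": 0, "rz": 0, "claw": 0},
  {"x": 0.357, "y": -0.312, "z": 0.05, "rx": 0, "ry": 0, "rz": 0, "claw": 0},
  {"x": 0.357, "y": -0.312, "z": 0.05, "rx": 0, "ry": 0, "rz": 0, "claw": 0},
], squeeze=20)

```text
time: 32.75
tool_pos: [0.4275, 0.1595, 0.1565]
tool_rot: [-3.14, 0.0, 1.572]
contact_force: [0.2, -1.0, 0.2]
opening: 0.0459
grip_force: 0.0
```

Emit:
step_arm([
  {"x": 0, "y": 0, "z": 0, "rx": 0, "ry": 0, "rz": 0, "claw": 0},
  {"x": 0, "y": 0, "z": 0, "rx": 0, "ry": 0, "rz": 0, "claw": 0},
  {"x": 0, "y": 0, "z": 0, "rx": 0, "ry": 0, "rz": 0, "claw": 0},
])

```text
time: 33.0
tool_pos: [0.4292, 0.1588, 0.1576]
tool_rot: [3.14, -0.0, 1.569]
contact_force: [-0.2, -0.5, 0.3]
opening: 0.0456
grip_force: 0.0
```

Run:
```python
from h import *
po=pose();print(po[0],robot.observe()['tool_rot'],robot.observe()['opening'])
a,X=meas('wrist',['lid','knob'],po); meas('wrist',['lid','knob'],po)
m=(abs(X[...,2]-.012)<.006)&(np.hypot(X[...,0]-.427,X[...,1]-.206)<.045)
h=nets.masks_of('wrist','lid'); 
if h:
    q=X[h[0]['region']&(X[...,2]>.006)&(X[...,2]<.018)]; print(h[0]['conf'],cv2.minEnclosingCircle((q[:,:2]*1000).astype(np.float32)),np.percentile(q,[1,99],axis=0))
```

```text
[0.42921015 0.15883053 0.15756181] [ 3.13980368e+00 -3.16559878e-04  1.56926942e+00] 0.04561500559564807
wrist lid 2875 c [0.4269 0.2049] ('R', np.float64(0.0235), 'std', np.float64(0.0049)) mean [0.4271 0.2062 0.0138] zmed 0.0138
wrist knob 681 c [0.4269 0.2054] ('R', np.float64(0.0085), 'std', np.float64(0.0029)) mean [0.4269 0.2055 0.0351] zmed 0.0352
wrist lid 2876 c [0.4272 0.2049] ('R', np.float64(0.0235), 'std', np.float64(0.0049)) mean [0.4273 0.2061 0.0139] zmed 0.0139
wrist knob 683 c [0.4273 0.2054] ('R', np.float64(0.0086), 'std', np.float64(0.003)) mean [0.4273 0.2055 0.0352] zmed 0.0354
0.76 ((427.03070068359375, 205.12646484375), 30.839513778686523) [[0.3983033  0.17661742 0.01144698]
 [0.45575148 0.23423809 0.01620251]]
```

Emit:
step_arm([
  {"x": 0.04, "y": -0.003, "z": 0, "rx": 0, "ry": 0, "rz": 0, "claw": 0},
  {"x": 0.0623, "y": -0.003, "z": 0.02, "rx": 0, "ry": 0, "rz": 0, "claw": 0},
  {"x": 0.0623, "y": -0.003, "z": 0.06, "rx": 0, "ry": 0, "rz": 0, "claw": 0},
  {"x": 0.0623, "y": -0.003, "z": 0.1, "rx": 0, "ry": 0, "rz": 0, "claw": 0},
  {"x": 0.0623, "y": -0.003, "z": 0.135, "rx": 0, "ry": 0, "rz": 0, "claw": 0},
  {"x": 0.0623, "y": -0.003, "z": 0.16, "rx": 0, "ry": 0, "rz": 0, "claw": 0},
  {"x": 0.0623, "y": -0.003, "z": 0.175, "rx": 0, "ry": 0, "rz": 0, "claw": 0},
  {"x": 0.0623, "y": -0.003, "z": 0.18, "rx": 0, "ry": 0, "rz": 0, "claw": 0},
  {"x": 0.0623, "y": -0.003, "z": 0.18, "rx": 0, "ry": 0, "rz": 0, "claw": 0},
  {"x": 0.0623, "y": -0.003, "z": 0.18, "rx": 0, "ry": 0, "rz": 0, "claw": 0},
])

```text
time: 33.98
tool_pos: [0.4263, 0.2062, 0.0223]
tool_rot: [3.141, -0.0, 1.571]
contact_force: [-0.1, -0.5, 0.5]
opening: 0.0457
grip_force: 0.0
```

Emit:
step_arm([
  {"x": -0.001, "y": 0.001, "z": 0.005, "rx": 0, "ry": 0, "rz": 0, "claw": 0},
  {"x": -0.001, "y": 0.001, "z": 0.008, "rx": 0, "ry": 0, "rz": 0, "claw": 0},
  {"x": -0.001, "y": 0.001, "z": 0.008, "rx": 0, "ry": 0, "rz": 0, "claw": 0},
  {"x": -0.001, "y": 0.001, "z": 0.008, "rx": 0, "ry": 0, "rz": 0, "claw": -0.2},
  {"x": -0.001, "y": 0.001, "z": 0.008, "rx": 0, "ry": 0, "rz": 0, "claw": -0.4},
  {"x": -0.001, "y": 0.001, "z": 0.008, "rx": 0, "ry": 0, "rz": 0, "claw": -0.7},
  {"x": -0.001, "y": 0.001, "z": 0.008, "rx": 0, "ry": 0, "rz": 0, "claw": -1},
  {"x": -0.001, "y": 0.001, "z": 0.008, "rx": 0, "ry": 0, "rz": 0, "claw": -1},
  {"x": -0.001, "y": 0.001, "z": 0.008, "rx": 0, "ry": 0, "rz": 0, "claw": -1},
], squeeze=20)

```text
time: 34.73
tool_pos: [0.4265, 0.2055, 0.0159]
tool_rot: [3.141, -0.0, 1.571]
contact_force: [0.5, 0.5, 1.3]
opening: 0.024
grip_force: 20.0
```

Emit:
step_arm([
  {"x": 0, "y": 0, "z": -0.006, "rx": 0, "ry": 0, "rz": 0, "claw": -1},
  {"x": 0, "y": 0, "z": -0.02, "rx": 0, "ry": 0, "rz": 0, "claw": -1},
  {"x": 0, "y": 0, "z": -0.05, "rx": 0, "ry": 0, "rz": 0, "claw": -1},
  {"x": 0, "y": 0, "z": -0.08, "rx": 0, "ry": 0, "rz": 0, "claw": -1},
  {"x": 0, "y": 0, "z": -0.11, "rx": 0, "ry": 0, "rz": 0, "claw": -1},
  {"x": 0, "y": 0, "z": -0.14, "rx": 0, "ry": 0, "rz": 0, "claw": -1},
  {"x": 0, "y": 0, "z": -0.16, "rx": 0, "ry": 0, "rz": 0, "claw": -1},
  {"x": 0, "y": 0, "z": -0.17, "rx": 0, "ry": 0, "rz": 0, "claw": -1},
  {"x": 0, "y": 0, "z": -0.17, "rx": 0, "ry": 0, "rz": 0, "claw": -1},
  {"x": 0, "y": 0, "z": -0.17, "rx": 0, "ry": 0, "rz": 0, "claw": -1},
])

```text
time: 35.57
tool_pos: [0.4262, 0.2053, 0.143]
tool_rot: [-3.141, -0.0, 1.571]
contact_force: [0.2, -0.5, -0.9]
opening: 0.0235
grip_force: 20.0
```

```bash
cat > lid.py <<'E'
from h import *
def lid(cam,c,zt,po):
    # disc top plane and outline; zt: expected height of the disc's top
    a,d=read_camera(cam); X=cloud(cam,d,po); r=np.hypot(X[...,0]-c[0],X[...,1]-c[1])
    q=X[(d>0)&(r<.04)&(r>.014)&(abs(X[...,2]-zt)<.007)]
    if len(q)<10: print(cam,'few'); return a
    A=np.c_[q[:,0]-c[0],q[:,1]-c[1],np.ones(len(q))]; pl=np.linalg.lstsq(A,q[:,2],rcond=None)[0]
    e=cv2.minEnclosingCircle((q[:,:2]*1000).astype(np.float32))
    print(cam,len(q),'slope',np.round(pl,4),'circ',np.round(e[0],1),round(e[1],1),'1-99',np.round(np.percentile(q[:,:2],[1,99],axis=0),4).tolist())
    return a
E
python3 - <<'E'
from lid import *
po=pose();print(po[0],robot.observe()['tool_rot'],robot.observe()['opening'],robot.observe()['grip_force'])
for c in ('scene','wrist'):
    a=lid(c,(.4265,.2055),po[0][2]-.004,po); cv2.imwrite('pics/lid_%s.png'%c,a)
E
```

```text
[0.42616188 0.20533972 0.14295909] [-3.14142519e+00 -2.25305887e-05  1.57080145e+00] 0.023480329143069485 19.999969355994835
scene 192 slope [-0.0198 -0.0075  0.1393] circ [429.6 208. ] 31.7 1-99 [[0.4023, 0.1862], [0.4592, 0.2378]]
wrist 3791 slope [ 0.0022 -0.0025  0.1406] circ [427.  204.8] 31.0 1-99 [[0.4019, 0.1756], [0.4523, 0.2351]]
```

View pics/lid_wrist.png

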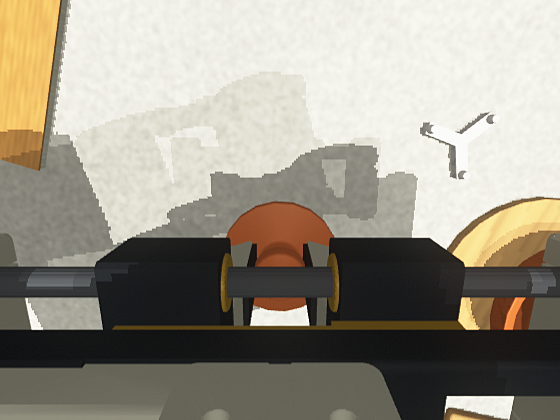

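The wrist view shows the lid held level by the knob at (281,255) and the stilt undisturbed at (458,145). I carry it to the jar.

Emit:
step_arm([
  {"x": -0.012, "y": 0.009, "z": 0, "rx": 0, "ry": 0, "rz": 0, "claw": -1},
  {"x": -0.04, "y": 0.0301, "z": 0, "rx": 0, "ry": 0, "rz": 0, "claw": -1},
  {"x": -0.08, "y": 0.0603, "z": 0, "rx": 0, "ry": 0, "rz": 0, "claw": -1},
  {"x": -0.12, "y": 0.0904, "z": 0, "rx": 0, "ry": 0, "rz": 0, "claw": -1},
  {"x": -0.16, "y": 0.1205, "z": 0, "rx": 0, "ry": 0, "rz": 0, "claw": -1},
  {"x": -0.2, "y": 0.1507, "z": 0, "rx": 0, "ry": 0, "rz": 0, "claw": -1},
  {"x": -0.24, "y": 0.1808, "z": 0, "rx": 0, "ry": 0, "rz": 0, "claw": -1},
  {"x": -0.28, "y": 0.211, "z": 0, "rx": 0, "ry": 0, "rz": 0, "claw": -1},
  {"x": -0.32, "y": 0.2411, "z": 0, "rx": 0, "ry": 0, "rz": 0, "claw": -1},
  {"x": -0.36, "y": 0.2712, "z": 0, "rx": 0, "ry": 0, "rz": 0, "claw": -1},
  {"x": -0.395, "y": 0.2976, "z": 0, "rx": 0, "ry": 0, "rz": 0, "claw": -1},
  {"x": -0.411, "y": 0.3097, "z": 0, "rx": 0, "ry": 0, "rz": 0, "claw": -1},
])

```text
time: 36.67
tool_pos: [0.6601, -0.1079, 0.1414]
tool_rot: [-3.141, 0.001, 1.568]
contact_force: [-1.1, 0.3, -0.4]
opening: 0.0236
grip_force: 20.0
```

Emit:
step_arm([
  {"x": -0.0067, "y": 0.005, "z": 0, "rx": 0, "ry": 0, "rz": 0, "claw": -1},
  {"x": -0.0067, "y": 0.005, "z": 0, "rx": 0, "ry": 0, "rz": 0, "claw": -1},
  {"x": -0.0067, "y": 0.005, "z": 0, "rx": 0, "ry": 0, "rz": 0, "claw": -1},
  {"x": -0.0067, "y": 0.005, "z": 0, "rx": 0, "ry": 0, "rz": 0, "claw": -1},
  {"x": -0.0067, "y": 0.005, "z": 0, "rx": 0, "ry": 0, "rz": 0, "claw": -1},
  {"x": -0.0067, "y": 0.005, "z": 0, "rx": 0, "ry": 0, "rz": 0, "claw": -1},
])

```text
time: 37.17
tool_pos: [0.6622, -0.1067, 0.1436]
tool_rot: [3.141, -0.0, 1.572]
contact_force: [0.2, -0.0, -0.8]
opening: 0.0234
grip_force: 20.0
```

Run:
```python
from lid import *
po=pose();print(po[0],robot.observe()['tool_rot'],robot.observe()['opening'],robot.observe()['grip_force'])
for c in ('scene','wrist'):
    lid(c,po[0][:2],po[0][2]-.004,po)
```

```text
[ 0.66215693 -0.10674689  0.14364338] [ 3.14145666e+00 -8.80368823e-05  1.57222763e+00] 0.023417826369536345 19.999869803432375
scene 175 slope [-0.0282 -0.0375  0.1405] circ [ 665.7 -104. ] 31.3 1-99 [[0.6371, -0.1277], [0.6951, -0.0746]]
wrist 3808 slope [ 0.0019 -0.0013  0.1412] circ [ 663.1 -107.2] 31.0 1-99 [[0.6379, -0.1365], [0.6883, -0.077]]
```

Emit:
step_arm([
  {"x": -0.0014, "y": 0, "z": 0.012, "rx": 0, "ry": 0, "rz": 0, "claw": -1},
  {"x": -0.0014, "y": 0, "z": 0.03, "rx": 0, "ry": 0, "rz": 0, "claw": -1},
  {"x": -0.0014, "y": 0, "z": 0.045, "rx": 0, "ry": 0, "rz": 0, "claw": -1},
  {"x": -0.0014, "y": 0, "z": 0.055, "rx": 0, "ry": 0, "rz": 0, "claw": -1},
  {"x": -0.0014, "y": 0, "z": 0.06, "rx": 0, "ry": 0, "rz": 0, "claw": -1},
  {"x": -0.0014, "y": 0, "z": 0.06, "rx": 0, "ry": 0, "rz": 0, "claw": -1},
  {"x": -0.0014, "y": 0, "z": 0.06, "rx": 0, "ry": 0, "rz": 0, "claw": -1},
])

```text
time: 37.85
tool_pos: [0.6626, -0.1089, 0.0982]
tool_rot: [3.142, -0.0, 1.571]
contact_force: [0.3, -0.4, -0.5]
opening: 0.0233
grip_force: 20.0
```

Emit:
step_arm([
  {"x": 0.001, "y": 0, "z": 0.003, "rx": 0, "ry": 0, "rz": 0, "claw": -1},
  {"x": 0.001, "y": 0, "z": 0.006, "rx": 0, "ry": 0, "rz": 0, "claw": -1},
  {"x": 0.001, "y": 0, "z": 0.009, "rx": 0, "ry": 0, "rz": 0, "claw": -1},
  {"x": 0.001, "y": 0, "z": 0.011, "rx": 0, "ry": 0, "rz": 0, "claw": -1},
  {"x": 0.001, "y": 0, "z": 0.0115, "rx": 0, "ry": 0, "rz": 0, "claw": -1},
  {"x": 0.001, "y": 0, "z": 0.0115, "rx": 0, "ry": 0, "rz": 0, "claw": -1},
])

```text
time: 38.35
tool_pos: [0.6624, -0.1082, 0.0895]
tool_rot: [-3.141, -0.0, 1.571]
contact_force: [0.1, -0.5, -1.7]
opening: 0.0236
grip_force: 20.0
```

Emit:
step_arm([
  {"x": 0, "y": 0, "z": 0.001, "rx": 0, "ry": 0, "rz": 0, "claw": -1},
  {"x": 0, "y": 0, "z": 0.001, "rx": 0, "ry": 0, "rz": 0, "claw": -1},
  {"x": 0, "y": 0, "z": 0.001, "rx": 0, "ry": 0, "rz": 0, "claw": -1},
])

```text
time: 38.6
tool_pos: [0.6625, -0.1082, 0.089]
tool_rot: [3.141, -0.0, 1.571]
contact_force: [0.2, -0.1, -0.7]
opening: 0.0238
grip_force: 20.0
```

Emit:
step_arm([
  {"x": 0, "y": 0, "z": 0.001, "rx": 0, "ry": 0, "rz": 0, "claw": -1},
  {"x": 0, "y": 0, "z": 0.001, "rx": 0, "ry": 0, "rz": 0, "claw": -1},
  {"x": 0, "y": 0, "z": 0.001, "rx": 0, "ry": 0, "rz": 0, "claw": -1},
])

```text
time: 38.85
tool_pos: [0.6626, -0.1082, 0.0889]
tool_rot: [3.141, 0.0, 1.571]
contact_force: [-0.9, 0.8, 5.4]
opening: 0.0235
grip_force: 20.0
```

Seated at the expected height, with 5 N contact. I release and rise.

Emit:
step_arm([
  {"x": 0, "y": 0, "z": 0, "rx": 0, "ry": 0, "rz": 0, "claw": -0.3},
  {"x": 0, "y": 0, "z": 0, "rx": 0, "ry": 0, "rz": 0, "claw": 0},
  {"x": 0, "y": 0, "z": 0, "rx": 0, "ry": 0, "rz": 0, "claw": 0},
  {"x": 0, "y": 0, "z": 0, "rx": 0, "ry": 0, "rz": 0, "claw": 0},
  {"x": 0, "y": 0, "z": -0.02, "rx": 0, "ry": 0, "rz": 0, "claw": 0},
  {"x": 0, "y": 0, "z": -0.06, "rx": 0, "ry": 0, "rz": 0, "claw": 0},
  {"x": 0, "y": 0, "z": -0.1, "rx": 0, "ry": 0, "rz": 0, "claw": 0},
  {"x": 0, "y": 0, "z": -0.14, "rx": 0, "ry": 0, "rz": 0, "claw": 0},
  {"x": 0, "y": 0, "z": -0.17, "rx": 0, "ry": 0, "rz": 0, "claw": 0},
  {"x": 0, "y": -0.05, "z": -0.18, "rx": 0, "ry": 0, "rz": 0, "claw": 0},
  {"x": 0, "y": -0.1, "z": -0.18, "rx": 0, "ry": 0, "rz": 0, "claw": 0},
  {"x": 0, "y": -0.15, "z": -0.18, "rx": 0, "ry": 0, "rz": 0, "claw": 0},
])

```text
time: 39.85
tool_pos: [0.5489, -0.1081, 0.2232]
tool_rot: [3.141, 0.0, 1.571]
contact_force: [0.0, -0.2, 0.9]
opening: 0.0458
grip_force: 0.0
```

Emit:
step_arm([
  {"x": -0.02, "y": -0.1, "z": 0, "rx": 0, "ry": 0, "rz": 0, "claw": 0},
  {"x": -0.02, "y": -0.1, "z": 0, "rx": 0, "ry": 0, "rz": 0, "claw": 0},
  {"x": -0.02, "y": -0.1, "z": 0, "rx": 0, "ry": 0, "rz": 0, "claw": 0},
  {"x": -0.02, "y": -0.1, "z": 0, "rx": 0, "ry": 0, "rz": 0, "claw": 0},
  {"x": -0.02, "y": -0.1, "z": 0, "rx": 0, "ry": 0, "rz": 0, "claw": 0},
  {"x": -0.02, "y": -0.1, "z": 0, "rx": 0, "ry": 0, "rz": 0, "claw": 0},
])

```text
time: 40.35
tool_pos: [0.4761, -0.1233, 0.2232]
tool_rot: [3.141, 0.0, 1.571]
contact_force: [0.4, -0.3, -0.2]
opening: 0.0459
grip_force: 0.0
```

Run:
```python
from lid import *
po=pose();print(po[0])
a=lid('scene',(.6652,-.1055),.085,po); lid('top',(.662,-.108),.085,po)
g={'knob':((.664,-.107),(.10,.118),.03)}
meas('scene',g,po,g); meas('top',g,po,g)
for R,z in ((.033,.108),(.047,.088),(.062,.068)): tilt('scene',(.6745,.122),R,z)
meas('top',['square_bat'])
cv2.imwrite('pics/end.png',cv2.resize(a[130:330,100:370],None,fx=2.9,fy=2.9))
```

```text
[ 0.47608199 -0.12328013  0.2232031 ]
scene 216 slope [-0.0069 -0.009   0.0844] circ [ 665.4 -105.5] 34.7 1-99 [[0.6344, -0.1391], [0.6952, -0.0745]]
top 306 slope [-0.0139 -0.0166  0.0851] circ [ 661.7 -106.5] 31.1 1-99 [[0.6335, -0.1339], [0.6911, -0.0783]]
scene knob 60 c [ 0.6661 -0.1057] ('R', np.float64(0.0088), 'std', np.float64(0.0032)) mean [ 0.6664 -0.1039  0.1059] zmed 0.1064
top knob 88 c [ 0.661  -0.1067] ('R', np.float64(0.0086), 'std', np.float64(0.003)) mean [ 0.6608 -0.1065  0.1066] zmed 0.1067
scene c [0.6766 0.1233] slope [0.0091 0.0117 0.1079] 116 bins 49
scene c [0.675  0.1213] slope [-0.0003  0.0033  0.0879] 116 bins 38
scene c [0.6739 0.1218] slope [ 0.0024 -0.0017  0.0683] 153 bins 39
top square_bat 1045 c [ 0.6601 -0.1083] (75.0, array([139., 140.])) mean [ 0.6719 -0.086   0.012 ] zmed 0.0118
```

View pics/end.png

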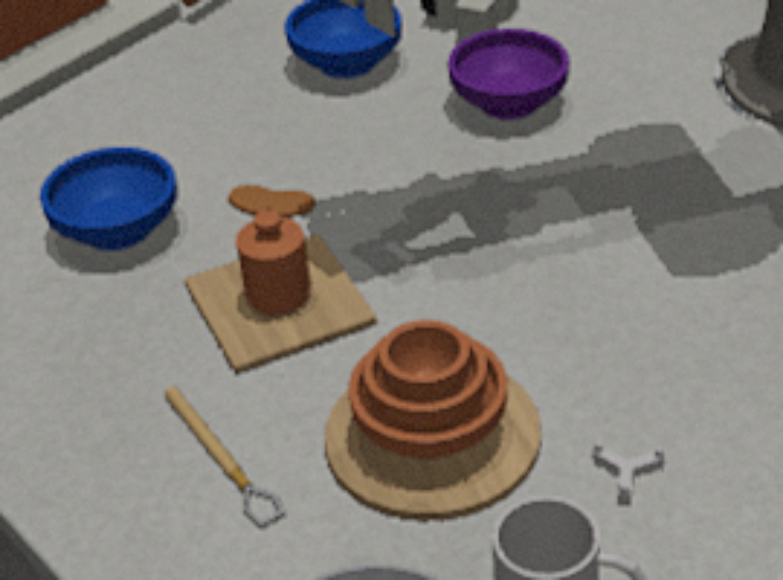

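The final view shows the nest centred on the round bat at (428,400) and the jar closed and seated on the square bat at (275,265). The rib (272,200) and stilt (628,465) look untouched, so I hand in.

```bash
python3 -c "
from cell import robot
print(robot.hand_in())"
```

```text
the job is handed in; nothing more can be done
None
```

I handed the job in at about 41 s with the three bowls nested on the round bat and the jar standing lidded on the square bat; my last camera check found everything upright and centred within a few millimetres, and the stilt and rib looked unmoved, but no verdict came back.

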